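# Fetch the tube offcut from behind the tin and the tape measure

## Task

I need the short square tube that lies at the back of the grey stock board, behind the grease tin and the tape measure. First, leaving the tube where it lies, clear the tin and the tape measure to the black side mat, both standing upright; then lay the tube in the two blue saddles of the steel jig, in the middle of its length, and let go. Only then stand the tin back in the middle of the round red mark and the tape measure back in the middle of the yellow mark, lengthwise along it as it stood before, and leave the tumbler and the pliers alone.

Things in the scene. Friction and masses are not known exactly. Their poses are not given: they have to be found in the camera images.
- tin_center (a point): Centre of the loose grease tin: upright round tin with a red lid, body diameter 65 mm, lid (top 11 mm) 67 mm, height 60 mm, about 0.26 kg. Point on its axis, 30 mm above its underside; z up along the axis. At the start it stands near the middle of tin_mark.
- tape_center (a point): Centre of the loose pocket tape measure: yellow and black case standing on its narrow edge, 34 mm wide across its flat flanks (this point's x axis), 74 mm long (its y axis), 68 mm high, about 0.21 kg. Point 33 mm above its underside; z up. Grasp it across the flanks. At the start it stands near the middle of tape_mark, lengthwise along it.
- tube_center (a point): Centre of the loose square steel tube offcut, hollow, rusty brown and grey: 110 mm long (this point's x axis), 40 mm wide (its y axis), 40 mm high, about 0.3 kg. Point 20 mm above its underside. At the start it lies on the stock board behind the tin and the tape measure with 7 to 16 mm between; behind it about 40 mm of the board are free up to a strip 16 mm high.
- tin_mark: Round red mark, diameter 82 mm, a disc 2 mm thick fixed on the stock board (grey painted, 190 x 210 mm, brown strip at its far edge, 6 mm thick, lying on the table). Origin at the centre of its underside, 6 mm above the table; its top is 8 mm above the table. x points across the board from the tin and tape row to the tube (away from the robot, turned up to 0.15 rad), y along the row of marks. The tin's place.
- tape_mark: Rectangular yellow mark 82 mm (its x axis) by 54 mm (its y axis), 2 mm thick, fixed on the same board, 84 mm from tin_mark centre to centre along y, on either side of it. Origin at the centre of its underside, 6 mm above the table; its top is 8 mm above the table. The tape measure's place, its length along x.
- side_mat: Black rubber mat 230 mm (x) by 130 mm (y), 5 mm thick, fixed on the table. Origin at the centre of its underside on the table. The side area: room for the tin and the tape measure side by side along x.
- jig: Tube jig: steel base plate 130 mm (x) by 100 mm (y), 6 mm thick, fixed on the table, with two blue open saddles at x = -42 and +42 mm. Each saddle is two upright cheeks, 16 mm long in x, rising to 30 mm above the table, with 56 mm clear between their inner faces in y. The tube lies along x between the cheeks on the plate. Origin at the centre of the plate's underside on the table.
- tumbler: Clear drinking glass, diameter 80 mm, 91 mm high, standing loose behind the work; origin at the centre of its underside. Leave alone.
- pliers: Combination pliers with blue handles, about 230 mm long, 14 mm high, lying loose behind the work; origin at the centre of the outline's underside. Leave alone.

How it is judged:
On the way, in this order (a step that is already met when the one before it is completed fails the run):
1. the tin and the tape measure both stand released on the side mat while the tube is still where it lay (x of tin_center in the frame of side_mat between -0.095 and 0.095 m and y of tin_center in the frame of side_mat between -0.05 and 0.05 m and z of tin_center in the frame of side_mat between 0.031 and 0.041 m and angle between each of tin_center, tape_center's own z axis and vertical below 0.12 rad and x of tape_center in the frame of side_mat between -0.095 and 0.095 m and y of tape_center in the frame of side_mat between -0.05 and 0.05 m and z of tape_center in the frame of side_mat between 0.034 and 0.044 m and contact force between the fingers and tin below 0.1 N and contact force between the fingers and tape below 0.1 N and distance of tube_center from where it was at the start of the episode below 0.02 m), for 0.2 s.
2. the tube lies released in the jig while the tin and the tape measure still stand on the side mat (x of tube_center in the frame of jig between -0.015 and 0.015 m and y of tube_center in the frame of jig between -0.014 and 0.014 m and z of tube_center in the frame of jig between 0.022 and 0.031 m and angle between the x axis of tube_center and the x axis of jig, either way round below 0.17 rad and contact force between the fingers and tube below 0.1 N and x of tin_center in the frame of side_mat between -0.095 and 0.095 m and y of tin_center in the frame of side_mat between -0.05 and 0.05 m and z of tin_center in the frame of side_mat between 0.031 and 0.041 m and angle between each of tin_center, tape_center's own z axis and vertical below 0.12 rad and x of tape_center in the frame of side_mat between -0.095 and 0.095 m and y of tape_center in the frame of side_mat between -0.05 and 0.05 m and z of tape_center in the frame of side_mat between 0.034 and 0.044 m), for 0.2 s.
At the end, for the whole second after the job is handed in: Released and at rest: tube on the jig plate between all cheeks, within 15 mm of the middle lengthwise, 14 mm crosswise and 0.17 rad; tin upright within 15 mm of the red mark's middle; tape measure upright within 15 mm of the yellow mark's middle, lengthwise along it within 0.3 rad (x of tube_center in the frame of jig between -0.015 and 0.015 m and y of tube_center in the frame of jig between -0.014 and 0.014 m and z of tube_center in the frame of jig between 0.022 and 0.031 m and angle between the x axis of tube_center and the x axis of jig, either way round below 0.17 rad and contact force between the fingers and tube below 0.1 N and linear speed of each of tube, tin, tape below 0.02 m/s and horizontal distance between tin_center and tin_mark below 0.015 m and z of tin_center in the frame of tin_mark between 0.028 and 0.038 m and angle between each of tin_center, tape_center's own z axis and vertical below 0.12 rad and contact force between the fingers and tin below 0.1 N and horizontal distance between tape_center and tape_mark below 0.015 m and z of tape_center in the frame of tape_mark between 0.031 and 0.041 m and contact force between the fingers and tape below 0.1 N and angle between the y axis of tape_center and the x axis of tape_mark, either way round below 0.3 rad); the robot touches nothing.
It fails at once if the tumbler was disturbed (moved more than 30 mm) (distance of tumbler from where it was at the start of the episode above 0.03 m).
It fails at once if the pliers were disturbed (moved more than 30 mm) (distance of pliers from where it was at the start of the episode above 0.03 m).
It also fails if it takes over 136 s, if anything falls off the work surface, if the arm or the gripper's body presses on something with over 40 N, if the wrist force passes 120 N, or if a joint passes its speed limit or range.

## Robot

A 7-joint arm with a two-finger parallel gripper is mounted at the origin on a cart in front of the work surface, level with it; the furniture and walls round the work are solid. World frame = base frame: x ahead of the robot, y to its left, z up, the work surface at z = 0. Lengths are in m, angles in rad, forces in N, time in s.
With the tool pointing down it reaches from about 0.425 to 0.925 m from the base axis. Payload 6.8 kg.
Tool frame: the origin (TCP) lies between the finger pads; the fingertips stand r.tip_extent ahead of it and the grasp point (between the pads) lies 5 mm behind it (r.tip_extent is the distance from the TCP to the fingertips, in m); y points along the fingers, x is the direction in which the jaws open and shut, and the axes are right-handed (so a half turn about y gives the same grasp; the last joint's range is limited). The gripper opens to 85 mm and grips with 20 to 120 N. Pads are 22 mm wide; open, the fingers measure 114 mm over their backs; the gripper's body (76 mm by 85 mm) begins 54 mm behind the grasp point. The pads swing forward as they close: fully open they stand 13 mm farther back than shut.
Start: joints at [1.073, 0.477, 0.022, 1.555, -0.011, 1.109, -0.083], TCP at [0.257, -0.624, 0.245] pointing down, gripper open.
Joint ranges: [-2.96, 2.96], [-0.34, 2.1], [-1.41, 1.46], [0.24, 2.44], [-1.37, 4.51], [0.17, 1.92], [-2.96, 2.96]. Speed limits (rad/s): [2.39, 2.39, 3.14, 3.14, 3.14, 3.14, 3.14].

## Interface

Orientations are given as a rotation vector (axis times angle).
In Python, from bench import r gives the robot as it stands.
- The arm moves only by the tool send_rows, never from a script. Its argument "plan" is a list of rows, each a list of 5 numbers: the shift along the tool's x, y, z in cm, then the turn about the tool's y in degrees, then the opening, from 0 (shut) to 1 (fully open). In form: [[dx, dy, dz, spin, grip], ...]. A call has 1 to 12 rows; each row shifts and turns the commanded pose from where the row before left it, along the tool's axes as they then stand; what a row does not reach is not made up. A row lasts 1/8 s, in which the tool goes at most 62.5 mm and 10.7 degrees, less where a joint would pass 70% of its speed; a pose out of reach is approached as far as the arm can. A call is refused whole if a number of a shift passes 6.25 or a number of a turn 10.7, either way. A call with a gripper value outside its range is refused whole. The fingers move at their own pace and stop on an object; "force" is the grip in N (left out, the last holds). Time passes only in rows, so rows that do not move let the fingers close. It gives the time, the measured TCP pose, the force and the opening at its end, in the units of the state.
- r.get_obs(): the state, without advancing time (a new reading comes with each control period).
- r.grab_frame(name): name is "scene" or "top" or "wrist"; returns a dict with "image" (384x512x3 uint8, red, green, blue), "camera_matrix" (3x3 intrinsics, pixels), "cam_to_world" (4x4, takes a point from camera to world coordinates). Camera axes: x right, y down, z forward; pixel columns grow to the right and rows downward; lengths in m; the calibration is good to about 2 mm. A picture is of the moment at which its call begins. There is no depth.
- r.hand_in(): hands the job in, once; it reports no verdict.
Trained networks look in the newest picture that a camera, given by its name, has taken for a name from the list of things; names that differ only in an ending like _2 or _b are one class to them, and where a whole thing is asked for, a point or a joint stands for the part that bears it (a point fixed in the world has none). Each returns a list of dicts, best first, with "p" (0 to 1); they miss things now and then, are a little off and sometimes report something else, mostly with a low value. They report only what shows in the picture. A call takes as long as a camera call.
- r.recognise(camera, target): "rect" ([left, top, right, bottom] in pixels, round what is visible of it).
The state is a dict: "clock": time; "joints": joint angles; "qvel": joint speeds; "tau": joint torques, N m; "tcp_pos": TCP position; "orientation": TCP orientation; "contact_force": force on the tool from outside, world axes, zero at the start; "moment": the same for the moment, N m; "grip_width": finger opening in m.
Only numpy, scipy, OpenCV 4.12 (cv2) and the standard library are available. Lean on these libraries where they do the work, as an engineer would, in place of code of your own. Each camera call takes 0.05 s, during which the arm holds its last target.

## Working session

There is one attempt and no reset: what is moved stays moved. The work goes in short steps, Python scripts to look and compute and a tool call to move; the robot and the scene stay as the last step left them, time stands still between calls to the robot, and variables do not carry over. Pictures are saved under pics/ and viewed, and the job is handed in when it is done.

Besides the shell and the picture viewer there is one more tool, called after "Call:" in YAML: its name, and indented under it one key for each argument. send_rows: Moves the arm, as the interface text tells. Its arguments: {"type":"object","properties":{"plan":{"type":"array","items":{"type":"array","items":{"type":"number"}}},"force":{"type":"number"}},"required":["plan"]}

```bash
ls; mkdir -p pics; python3 - <<'E'
from bench import r
import cv2,numpy as np
o=r.get_obs(); print({k:np.round(v,3) for k,v in o.items()}, r.tip_extent)
for n in ["scene","top","wrist"]:
    f=r.grab_frame(n); cv2.imwrite(f"pics/a_{n}.png",f["image"][:,:,::-1])
    print(n,np.round(f["camera_matrix"],1).tolist(),np.round(f["cam_to_world"],3).tolist())
    for t in ["tin_center","tape_center","tube_center","tin_mark","tape_mark","side_mat","jig","tumbler","pliers"]:
        print(t,[(np.round(d["rect"]).tolist(),round(d["p"],2)) for d in r.recognise(n,t)][:2])
E
```

```text
pics
{'clock': np.float64(0.0), 'joints': array([ 1.073,  0.478,  0.022,  1.556, -0.011,  1.109, -0.083]), 'qvel': array([-0.001, -0.002,  0.002, -0.   , -0.   , -0.001, -0.   ]), 'tau': array([ 0.0000e+00, -5.9644e+01,  1.6080e+00, -2.8120e+01,  1.3000e-02,
        9.0000e-03, -0.0000e+00]), 'tcp_pos': array([ 0.256, -0.624,  0.244]), 'orientation': array([-1.368,  0.919, -0.916]), 'contact_force': array([ 0.445,  0.175, -0.348]), 'moment': array([-0.06 ,  0.032, -0.009]), 'grip_width': np.float64(0.085)} 0.014
scene [[419.9, 0.0, 254.2], [0.0, 419.9, 188.1], [0.0, 0.0, 1.0]] [[-0.48, -0.477, 0.736, -0.26], [-0.877, 0.247, -0.412, 0.418], [0.015, -0.843, -0.537, 0.689], [0.0, 0.0, 0.0, 1.0]]
tin_center [([144.0, 233.0, 172.0, 273.0], 0.6), ([295.0, 173.0, 382.0, 227.0], 0.58)]
tape_center [([179.0, 226.0, 204.0, 258.0], 0.9), ([232.0, 208.0, 292.0, 250.0], 0.72)]
tube_center [([137.0, 223.0, 184.0, 243.0], 0.58)]
tin_mark [([140.0, 258.0, 176.0, 276.0], 0.75)]
tape_mark [([178.0, 243.0, 208.0, 268.0], 0.74)]
side_mat [([139.0, 259.0, 176.0, 275.0], 0.31)]
jig [([232.0, 211.0, 293.0,
[... 388 characters left out ...]
([190.0, 214.0, 203.0, 239.0], 0.65), ([158.0, 215.0, 182.0, 235.0], 0.44)]
tube_center [([163.0, 197.0, 201.0, 215.0], 0.7)]
tin_mark [([170.0, 218.0, 184.0, 242.0], 0.47)]
tape_mark [([189.0, 210.0, 206.0, 239.0], 0.53)]
side_mat [([310.0, 180.0, 354.0, 257.0], 0.8)]
jig [([235.0, 199.0, 273.0, 248.0], 0.76)]
tumbler [([181.0, 133.0, 209.0, 159.0], 0.95)]
pliers [([217.0, 122.0, 269.0, 169.0], 0.62)]
wrist [[336.0, 0.0, 250.5], [0.0, 336.0, 189.6], [0.0, 0.0, 1.0]] [[0.38, -0.889, -0.255, 0.321], [-0.925, -0.366, -0.103, -0.598], [-0.002, 0.275, -0.962, 0.373], [0.0, 0.0, 0.0, 1.0]]
tin_center []
tape_center []
tube_center []
tin_mark []
tape_mark []
side_mat []
jig []
tumbler []
pliers []
```

View pics/a_scene.png

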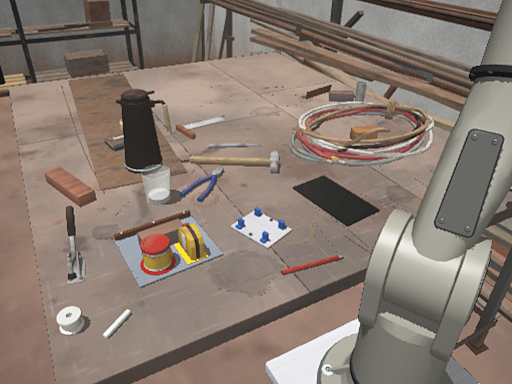

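View pics/a_top.png

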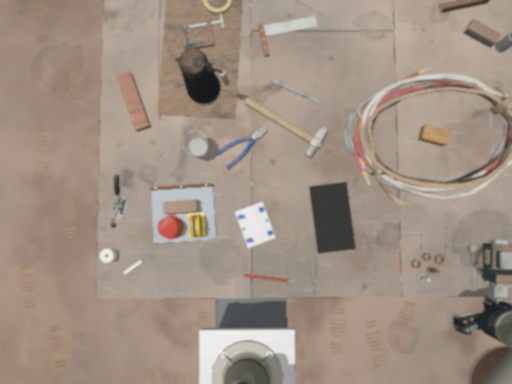

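View pics/a_wrist.png

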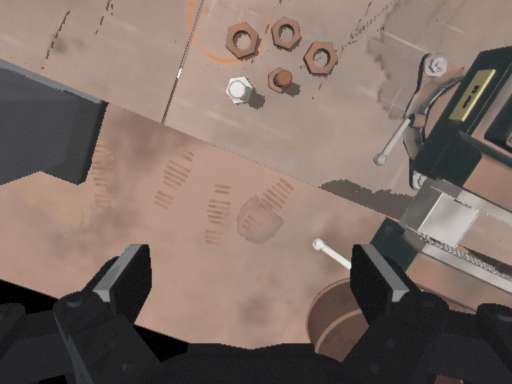

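The scene shows the board on the left at about (165,250), the jig at (262,226) and the mat at (335,200). In the top view the tin is at (171,227), tape at (197,225), tube at (182,207), jig at (255,224) and mat at (332,217). The tumbler and pliers are behind.

```bash
cat > h.py <<'E'
from bench import r
import cv2,numpy as np
from scipy.spatial.transform import Rotation as R
def p2w(f,u,v,z):
    K=f["camera_matrix"];T=f["cam_to_world"]
    d=T[:3,:3]@np.linalg.solve(K,[u,v,1.]);c=T[:3,3]
    return c+d*(z-c[2])/d[2]
def w2p(f,p):
    K=f["camera_matrix"];T=f["cam_to_world"]
    q=K@(T[:3,:3].T@(np.asarray(p,float)-T[:3,3]));return q[:2]/q[2]
def tool():
    o=r.get_obs();return o["tcp_pos"],R.from_rotvec(o["orientation"]).as_matrix(),o
def st():
    p,M,o=tool();print("t",round(o["clock"],2),"tcp",np.round(p,4),"x",np.round(M[:,0],3),"y",np.round(M[:,1],3),"z",np.round(M[:,2],3),"F",np.round(o["contact_force"],1),"w",round(o["grip_width"],4))
    print("xjaw heading deg",round(np.degrees(np.arctan2(M[1,0],M[0,0])),2))
def togo(target):
    p,M,o=tool();print("cm in tool axes",np.round(M.T@(np.asarray(target)-p)*100,2))
def shot(cam,name,s=1,crop=None):
    f=r.grab_frame(cam);im=f["image"][:,:,::-1].copy()
    if crop: im=im[crop[1]:crop[3],crop[0]:crop[2]]
    if s!=1: im=cv2.resize(im,None,fx=s,fy=s,interpolation=cv2.INTER_CUBIC)
    cv2.imwrite("pics/"+name,im);return f
E
python3 - <<'E'
from h import *
f=shot("top","b_top.png",4,(140,170,340,270)); st()
for n,u,v,z in [("tin",171,227,.068),("tape",197,225,.076),("tube",182,207,.046),("jig",255,224,.006),("mat",332,217,.005)]: print(n,np.round(p2w(f,u,v,z),3))
E
```

```text
t 1.55 tcp [ 0.2565 -0.6244  0.2453] x [ 0.38  -0.925  0.   ] y [ 0. -0. -1.] z [0.925 0.38  0.   ] F [ 0.8 -0.3 -0.3] w 0.0856
xjaw heading deg -67.67
tin [0.491 0.241 0.068]
tape [0.497 0.156 0.076]
tube [0.556 0.21  0.046]
jig [ 0.499 -0.03   0.006]
mat [ 0.522 -0.291  0.005]
```

View pics/b_top.png

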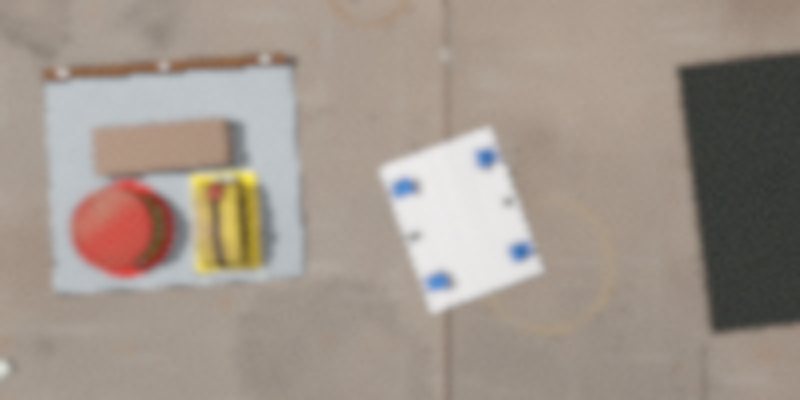

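Call:
send_rows:
  plan:
    - [-2.6,-0.7,4.6,0,1]
    - [-2.6,-0.7,4.6,0,1]
    - [-2.6,-0.7,4.6,0,1]
    - [-2.6,-0.7,4.6,0,1]
    - [-2.6,-0.7,4.6,0,1]
    - [-2.6,-0.7,4.6,0,1]
    - [-2.6,-0.7,4.6,0,1]
    - [-2.6,-0.7,4.6,0,1]
    - [0,0,0,9.5,1]
    - [0,0,0,10,1]
    - [0,0,0,0,1]
    - [0,0,0,0,1]

```text
clock: 3.05
tcp_pos: [0.5178, -0.2922, 0.3013]
orientation: [-1.234, 1.17, -1.17]
contact_force: [0.5, 0.4, 0.2]
grip_width: 0.0854
```

```bash
python3 - <<'E'
from h import *
st(); f=shot("wrist","c_mat.png")
print(f["cam_to_world"][:3].round(4).tolist())
for t in ["side_mat","jig"]: print(t,[(np.round(d["rect"]).tolist(),round(d["p"],2)) for d in r.recognise("wrist",t)][:2])
E
```

```text
t 3.05 tcp [ 0.5178 -0.2922  0.3013] x [ 0.053 -0.999  0.   ] y [ 0. -0. -1.] z [0.999 0.053 0.   ] F [0.5 0.4 0.2] w 0.0854
xjaw heading deg -86.99
[[0.0527, -0.9601, -0.2748, 0.5875], [-0.9986, -0.0512, -0.0128, -0.2883], [-0.0017, 0.2751, -0.9614, 0.4295]]
side_mat [([185.0, 48.0, 304.0, 234.0], 0.74)]
jig [([0.0, 93.0, 100.0, 210.0], 0.59)]
```

View pics/c_mat.png

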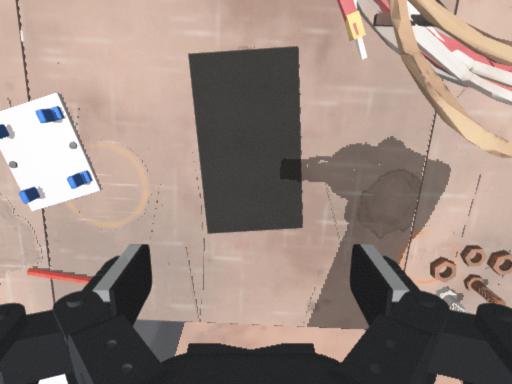

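Call:
send_rows:
  plan:
    - [-5.6,0,-0.3,0,1]
    - [-5.6,0,-0.3,0,1]
    - [-5.6,0,-0.3,0,1]
    - [-5.6,0,-0.3,0,1]
    - [-5.6,0,-0.3,0,1]
    - [-5.6,0,-0.3,0,1]
    - [-5.6,0,-0.3,0,1]
    - [0,0,0,0,1]
    - [0,0,0,0,1]

```text
clock: 4.32
tcp_pos: [0.4776, 0.0977, 0.3013]
orientation: [-1.233, 1.172, -1.173]
contact_force: [0.5, 0.2, -0.2]
grip_width: 0.0855
```

```bash
python3 - <<'E'
from h import *
import pickle
st(); f=shot("wrist","d1.png",1.5); pickle.dump(f,open("d1.pkl","wb"))
for t in ["tin_center","tape_center","tube_center","tin_mark","tape_mark","jig"]: print(t,[(np.round(d["rect"]).tolist(),round(d["p"],2)) for d in r.recognise("wrist",t)][:2])
E
```

```text
t 4.33 tcp [0.4776 0.0977 0.3013] x [ 0.05  -0.999  0.001] y [ 0.    -0.001 -1.   ] z [0.999 0.05  0.   ] F [ 0.5  0.2 -0.2] w 0.0855
xjaw heading deg -87.13
tin_center [([76.0, 107.0, 152.0, 172.0], 0.65)]
tape_center [([166.0, 99.0, 210.0, 170.0], 0.97)]
tube_center [([88.0, 55.0, 202.0, 98.0], 0.81)]
tin_mark [([103.0, 102.0, 162.0, 165.0], 0.79)]
tape_mark [([169.0, 99.0, 221.0, 165.0], 0.73)]
jig [([300.0, 74.0, 400.0, 197.0], 0.68)]
```

View pics/d1.png

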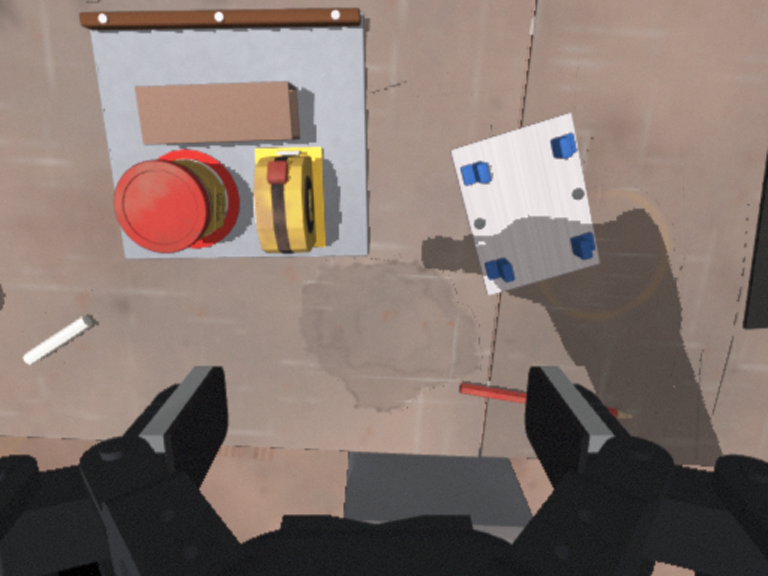

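The wrist view shows, in 1.5x pixels, the tin lid at (161,206), the tape at (285,203), the tube at (215,112), the jig centre near (526,203), and both marks partly visible.

Call:
send_rows:
  plan:
    - [-5.2,0,-0.3,0,1]
    - [-5.2,0,-0.3,0,1]
    - [0,0,0,0,1]
    - [0,0,0,0,1]

```text
clock: 5.18
tcp_pos: [0.4665, 0.2012, 0.3011]
orientation: [-1.233, 1.173, -1.173]
contact_force: [1.1, -0.5, 0.5]
grip_width: 0.0852
```

```bash
python3 - <<'E'
from h import *
import pickle
st(); f=shot("wrist","d2.png",1.5); pickle.dump(f,open("d2.pkl","wb"))
for t in ["tin_center","tape_center","tube_center","tin_mark","tape_mark","jig"]: print(t,[(np.round(d["rect"]).tolist(),round(d["p"],2)) for d in r.recognise("wrist",t)][:2])
E
```

```text
t 5.17 tcp [0.4665 0.2012 0.3011] x [ 0.049 -0.999  0.001] y [-0.    -0.001 -1.   ] z [ 0.999  0.049 -0.   ] F [ 1.1 -0.5  0.5] w 0.0852
xjaw heading deg -87.18
tin_center [([171.0, 101.0, 236.0, 164.0], 0.81)]
tape_center [([262.0, 94.0, 300.0, 166.0], 0.82)]
tube_center [([186.0, 48.0, 290.0, 94.0], 0.59)]
tin_mark [([189.0, 97.0, 247.0, 154.0], 0.96)]
tape_mark [([252.0, 94.0, 300.0, 163.0], 0.82)]
jig [([384.0, 72.0, 479.0, 192.0], 0.6)]
```

View pics/d2.png

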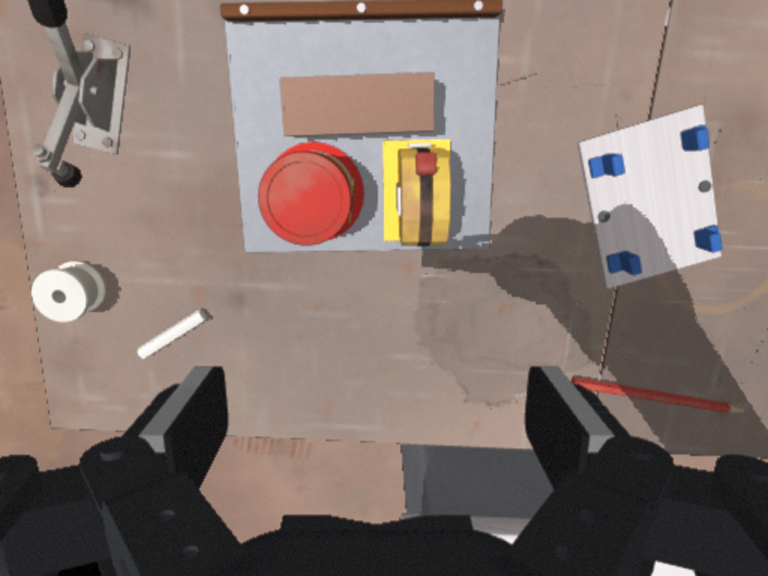

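```bash
cat >> h.py <<'E'
def tri(obs):
    A=np.zeros((3,3));b=np.zeros(3)
    for f,u,v in obs:
        T=f["cam_to_world"];d=T[:3,:3]@np.linalg.solve(f["camera_matrix"],[u,v,1.]);d/=np.linalg.norm(d)
        P=np.eye(3)-np.outer(d,d);A+=P;b+=P@T[:3,3]
    return np.linalg.solve(A,b)
E
python3 - <<'E'
from h import *
import pickle
a=pickle.load(open("d1.pkl","rb"));b=pickle.load(open("d2.pkl","rb"))
def T(n,p,q):
    x=tri([(a,p[0]/1.5,p[1]/1.5),(b,q[0]/1.5,q[1]/1.5)]);print(n,x.round(4));return x
tc=[T("tube",p,q) for p,q in zip([(136,87),(290,82),(298,139),(145,144)],[(281,78),(434,72),(434,130),(286,135)])]
print("tube mean",np.mean(tc,0).round(4))
T("lid",(162.5,205.5),(304.5,198))
T("tapebutton",(277,172),(426,163))
T("stripe front",(282,250),(425,243))
T("stripe back",(277,160),(426,150))
# tin mark ellipse by red seg
print("board")
for n,p,q in [("bl",(126,258),(246,251)),("br",(368,255),(490,243)),("tr",(365,25),(499,20)),("tl",(93,30),(226,23))]: T(n,p,q)
print("jig")
for n,p,q in [("tl",(452,150),(579,142)),("tr",(571,113),(702,106)),("br",(599,263),(721,258)),("bl",(489,295),(608,288)),
  ]: T(n,p,q)
for n,p,q in [("tl",(452,150),(579,142)),("tr",(571,113),(702,106)),("br",(599,263),(721,258)),("bl",(489,295),(608,288))]:
    print(n,p2w(a,p[0]/1.5,p[1]/1.5,.006).round(4),p2w(b,q[0]/1.5,q[1]/1.5,.006).round(4))
print("tape mark corners z=.008")
for q in [(383,141),(450,140),(384,241),]: print(p2w(b,q[0]/1.5,q[1]/1.5,.008).round(4))
print("a");
for q in [(255,148),(323,148),(325,247)]: print(p2w(a,q[0]/1.5,q[1]/1.5,.008).round(4))
# network rects for marks
print("tinmark", p2w(b,218,125.5,.008).round(4), p2w(a,132.5,133.5,.008).round(4))
E
```

```text
tube [0.5752 0.2747 0.0452]
tube [0.5849 0.166  0.0393]
tube [0.5455 0.1616 0.0282]
tube [0.5363 0.2711 0.0458]
tube mean [0.5605 0.2183 0.0396]
lid [0.4935 0.2552 0.0601]
tapebutton [0.5226 0.1699 0.0695]
stripe front [0.4667 0.1663 0.0699]
stripe back [0.5309 0.1703 0.0673]
board
bl [0.4392 0.3122 0.0059]
br [0.4551 0.1043 0.009 ]
tr [ 0.6315  0.1147 -0.0025]
tl [ 0.618   0.3257 -0.0015]
jig
tl [ 5.428e-01  3.900e-02 -4.000e-04]
tr [ 0.5756 -0.0532  0.0031]
br [ 0.4544 -0.0955  0.0061]
bl [ 0.4215 -0.0041  0.005 ]
tl [0.5427 0.0399 0.006 ] [0.5428 0.0415 0.006 ]
tr [ 0.5759 -0.0521  0.006 ] [ 0.5749 -0.0514  0.006 ]
br [ 0.4552 -0.0954  0.006 ] [ 0.4535 -0.0958  0.006 ]
bl [ 0.4216 -0.0039  0.006 ] [ 0.422  -0.0035  0.006 ]
tape mark corners z=.008
[0.5358 0.1997 0.008 ]
[0.5392 0.146  0.008 ]
[0.4543 0.1945 0.008 ]
a
[0.5363 0.1992 0.008 ]
[0.5391 0.1443 0.008 ]
[0.4578 0.1409 0.008 ]
tinmark [0.4961 0.2438 0.008 ] [0.492  0.2465 0.008 ]
```

```bash
python3 - <<'E'
from h import *
import pickle
a=pickle.load(open("d1.pkl","rb"));b=pickle.load(open("d2.pkl","rb"))
for n,f,c in (("p1",a,(60,90,240,180)),("p2",b,(145,85,325,175))):
    im=f["image"][c[1]:c[3],c[0]:c[2],::-1]
    cv2.imwrite(f"pics/{n}.png",cv2.resize(im,None,fx=4.4,fy=4.4,interpolation=cv2.INTER_CUBIC))
E
```

```text
(no output)
```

View pics/p1.png

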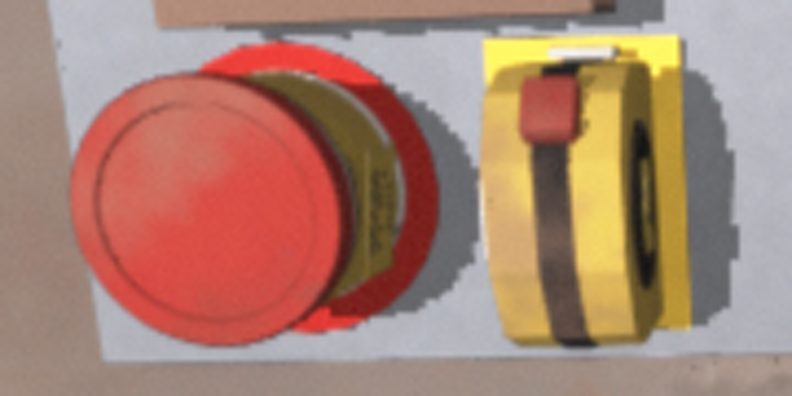

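View pics/p2.png

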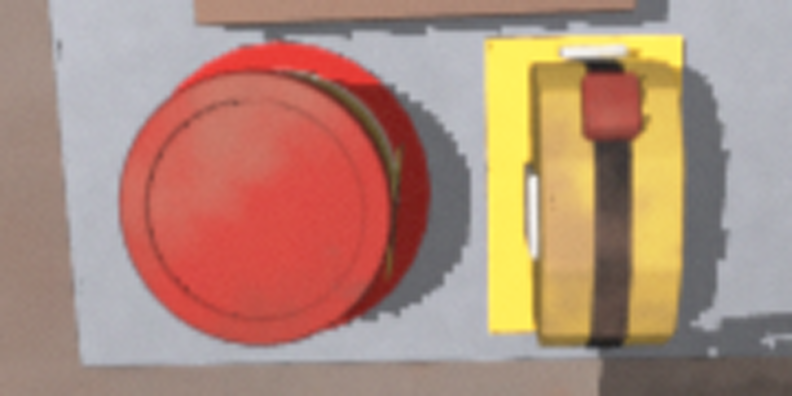

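```bash
python3 - <<'E'
from h import *
import pickle
a=pickle.load(open("d1.pkl","rb"));b=pickle.load(open("d2.pkl","rb"))
A=lambda x,y,z:p2w(a,60+x/4.4,90+y/4.4,z).round(4)
B=lambda x,y,z:p2w(b,145+x/4.4,85+y/4.4,z).round(4)
print("tinmark edges: top,right,bottom");print(A(282,42,.008),A(438,195,.008),A(310,333,.008),B(282,42,.008),B(431,195,.008))
def circ(f,c,pts,z):
    (x,y),_,_=cv2.fitEllipse(np.array(pts,np.float32)); return f(x,y,z)
# lid: red segmentation by convex hull? use extents
print("lid",A((70+346)/2,(72+346)/2,.068),B((119+390)/2,(70+346)/2,.068))
print("tape flanks top B",B(537,200,.07),B(683,200,.07),"A",A(485,200,.07),A(630,200,.07))
print("tape ends B",B(610,62,.07),B(610,345,.05),"A",A(560,65,.07),A(590,345,.05))
for z in (.046,):
  tb=[p2w(b,x/1.5,y/1.5,z) for x,y in [(281,78),(434,72),(434,130),(286,135)]];ta=[p2w(a,x/1.5,y/1.5,z) for x,y in [(136,87),(290,82),(295,139),(145,144)]]
  print(np.round(tb,4),np.mean(tb,0).round(4));print(np.round(ta,4),np.mean(ta,0).round(4))
# stripe heading
for f in (A,): print("stripe",f(548,145,.075),f(562,290,.075))
print("stripeB",B(614,145,.075),B(612,290,.075))
E
```

```text
tinmark edges: top,right,bottom
[0.5325 0.2548 0.008 ] [0.4927 0.2129 0.008 ] [0.4509 0.251  0.008 ] [0.5324 0.2554 0.008 ] [0.493  0.2128 0.008 ]
lid [0.4943 0.2531 0.068 ] [0.4939 0.2543 0.068 ]
tape flanks top B [0.4994 0.1861 0.07  ] [0.5011 0.151  0.07  ] A [0.5001 0.1852 0.07  ] [0.5019 0.1502 0.07  ]
tape ends B [0.5323 0.171  0.07  ] [0.4609 0.1637 0.05  ] A [0.5327 0.167  0.07  ] [0.461  0.1629 0.05  ]
[[0.5751 0.2746 0.046 ]
 [0.5844 0.1667 0.046 ]
 [0.5454 0.1635 0.046 ]
 [0.5366 0.271  0.046 ]] [0.5604 0.219  0.046 ]
[[0.5751 0.2744 0.046 ]
 [0.5839 0.1649 0.046 ]
 [0.5452 0.1611 0.046 ]
 [0.5361 0.2709 0.046 ]] [0.5601 0.2178 0.046 ]
stripe [0.5144 0.169  0.075 ] [0.48   0.1657 0.075 ]
stripeB [0.5136 0.1691 0.075 ] [0.4794 0.1669 0.075 ]
```

Call:
send_rows:
  plan:
    - [1.75,4.0,1.45,0,0.65]
    - [1.75,4.0,1.45,0,0.65]
    - [0,4.5,0,0,0.65]
    - [0,4.5,0,0,0.65]
    - [0,0,0,0,0.65]
    - [0,0,0,0,0.65]

```text
clock: 6.28
tcp_pos: [0.498, 0.1688, 0.1328]
orientation: [-1.23, 1.172, -1.173]
contact_force: [0.4, -0.9, 1.1]
grip_width: 0.0556
```

```bash
python3 - <<'E'
from h import *
import pickle
st(); togo([.497,.168,.040]);f=shot("wrist","e1.png",1.5)
s=shot("scene","e1s.png",4,(110,190,260,300))
m=[(190,54),(298,46),(302,229),(208,234)]
E
```

```text
t 6.28 tcp [0.498  0.1688 0.1328] x [ 0.049 -0.999 -0.001] y [ 0.002  0.001 -1.   ] z [0.999 0.049 0.002] F [ 0.4 -0.9  1.1] w 0.0556
xjaw heading deg -87.17
cm in tool axes [ 0.08  9.28 -0.13]
```

View pics/e1.png

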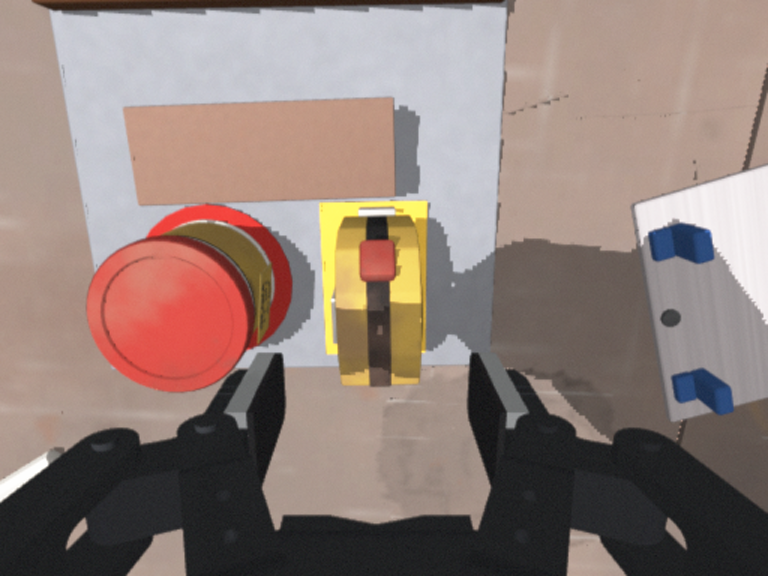

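View pics/e1s.png

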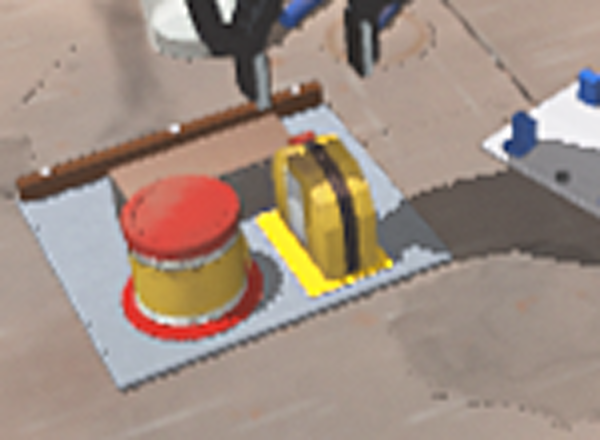

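The tape (centre column ~380 in 1.5x) sits midway between the fingers, and the left finger clears the tin.

Call:
send_rows:
  plan:
    - [0,3,-0.1,0,0.65]
    - [0,3,0,0,0.65]
    - [0,2.2,0,0,0.65]
    - [0,1,0,0,0.65]
    - [0,0,0,0,0.65]
    - [0,0,0,0,0.2]
    - [0,0,0,0,0.2]
    - [0,0,0,0,0.2]
    - [0,0,0,0,0.2]
  force: 40

```text
clock: 7.5
tcp_pos: [0.497, 0.1686, 0.0405]
orientation: [-1.23, 1.172, -1.173]
contact_force: [0.2, -0.5, 6.6]
grip_width: 0.0333
```

```bash
python3 - <<'E'
from h import *
st(); 
import numpy as np
# mat corners from c_mat with stored pose
f=dict(camera_matrix=np.array([[336,0,250.5],[0,336,189.6],[0,0,1.]]),cam_to_world=np.array([[0.0527,-0.9601,-0.2748,0.5875],[-0.9986,-0.0512,-0.0128,-0.2883],[-0.0017,0.2751,-0.9614,0.4295],[0,0,0,1]]))
m=np.array([p2w(f,u,v,.005) for u,v in [(190,54),(298,46),(302,229),(208,234)]]);print(m.round(4),m.mean(0).round(4))
d=(m[0]+m[1]-m[2]-m[3]);print(np.degrees(np.arctan2(d[1],d[0])))
E
```

```text
t 7.5 tcp [0.497  0.1686 0.0405] x [ 0.049 -0.999 -0.   ] y [ 0.002  0.001 -1.   ] z [0.999 0.049 0.002] F [ 0.2 -0.5  6.6] w 0.0333
xjaw heading deg -87.18
[[ 0.6284 -0.214   0.005 ]
 [ 0.6437 -0.3403  0.005 ]
 [ 0.4143 -0.3668  0.005 ]
 [ 0.4001 -0.2393  0.005 ]] [ 0.5216 -0.2901  0.005 ]
6.462489382214252
```

Call:
send_rows:
  plan:
    - [0,-3,0,0,0.2]
    - [0,-4,0,0,0.2]
    - [0,-4,0,0,0.2]
    - [5.7,0,0.68,0,0.2]
    - [5.7,0,0.68,0,0.2]
    - [5.7,0,0.68,0,0.2]
    - [5.7,0,0.68,0,0.2]
    - [5.7,0,0.68,0,0.2]
    - [5.7,0,0.68,0,0.2]
    - [5.7,0,0.68,0,0.2]
    - [5.7,0,0.68,0,0.2]
    - [0,0,0,0,0.2]

```text
clock: 9.0
tcp_pos: [0.5716, -0.2914, 0.1491]
orientation: [-1.231, 1.178, -1.181]
contact_force: [-0.7, -0.2, -2.4]
grip_width: 0.0338
```

```bash
python3 - <<'E'
from h import *
st(); togo([.5733,-.2841,.0385]);f=shot("wrist","g1.png",1)
E
```

```text
t 9.0 tcp [ 0.5716 -0.2914  0.1491] x [ 0.041 -0.999  0.003] y [-0.    -0.003 -1.   ] z [ 0.999  0.041 -0.   ] F [-0.7 -0.2 -2.4] w 0.0338
xjaw heading deg -87.67
cm in tool axes [-0.75 11.06  0.21]
```

View pics/g1.png

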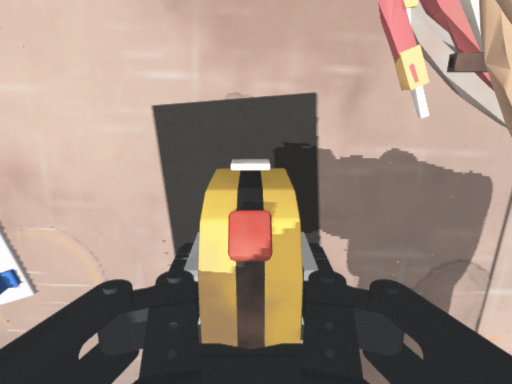

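The tape is held square in the jaws over the mat. Descending partway first.

Call:
send_rows:
  plan:
    - [0,4,0,0,0.2]
    - [0,4,0,0,0.2]
    - [0,1,0,0,0.2]
    - [0,0,0,0,0.2]
    - [0,0,0,0,0.2]

```text
clock: 9.68
tcp_pos: [0.5743, -0.2845, 0.0612]
orientation: [-1.231, 1.17, -1.174]
contact_force: [-0.3, -1.0, -1.6]
grip_width: 0.0336
```

```bash
python3 - <<'E'
from h import *
st(); togo([.5733,-.2841,.0385])
E
```

```text
t 9.68 tcp [ 0.5743 -0.2845  0.0612] x [ 0.05  -0.999  0.001] y [ 0.003 -0.001 -1.   ] z [0.999 0.05  0.003] F [-0.3 -1.  -1.6] w 0.0336
xjaw heading deg -87.15
cm in tool axes [-0.04  2.27 -0.1 ]
```

Call:
send_rows:
  plan:
    - [0,1.2,-0.1,0,0.2]
    - [0,0.7,0,0,0.2]
    - [0,0.3,0,0,0.2]
    - [0,0,0,0,0.2]
    - [0,0,0,0,0.2]

```text
clock: 10.3
tcp_pos: [0.5718, -0.2845, 0.0376]
orientation: [-1.232, 1.173, -1.173]
contact_force: [-2.5, 0.4, 3.8]
grip_width: 0.0338
```

```bash
python3 - <<'E'
from h import *
st(); togo([.5733,-.2841,.0385])
E
```

```text
t 10.3 tcp [ 0.5718 -0.2845  0.0376] x [ 0.049 -0.999  0.   ] y [-0. -0. -1.] z [ 0.999  0.049 -0.   ] F [-2.5  0.4  3.8] w 0.0338
xjaw heading deg -87.17
cm in tool axes [-0.03 -0.09  0.15]
```

Call:
send_rows:
  plan:
    - [0,0,0,0,0.7]
    - [0,0,0,0,0.7]
    - [0,0,0,0,0.7]
    - [0,-2,0,0,0.7]
    - [0,-4,0,0,0.7]
    - [0,-4,0,0,0.7]
    - [0,-3,0,0,1]
    - [0,0,0,0,1]

```text
clock: 11.3
tcp_pos: [0.574, -0.2852, 0.1718]
orientation: [-1.23, 1.167, -1.178]
contact_force: [0.2, -0.2, 0.2]
grip_width: 0.0856
```

```bash
python3 - <<'E'
from h import *
st(); togo([.494,.2538,.17]);f=shot("wrist","h1.png",1)
E
```

```text
t 11.3 tcp [ 0.574  -0.2852  0.1718] x [ 0.049 -0.999  0.003] y [ 0.006 -0.003 -1.   ] z [0.999 0.049 0.006] F [ 0.2 -0.2  0.2] w 0.0856
xjaw heading deg -87.18
cm in tool axes [-5.423e+01 -3.000e-02 -5.330e+00]
```

View pics/h1.png

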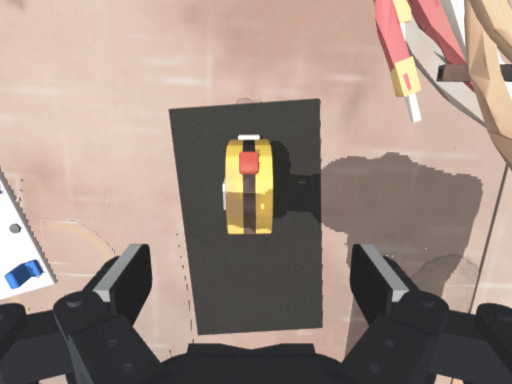

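The tape stands upright on the far half of the mat, at (249,188).

Call:
send_rows:
  plan:
    - [-5.42,0,-0.53,0,1]
    - [-5.42,0,-0.53,0,1]
    - [-5.42,0,-0.53,0,1]
    - [-5.42,0,-0.53,0,1]
    - [-5.42,0,-0.53,0,1]
    - [-5.42,0,-0.53,0,1]
    - [-5.42,0,-0.53,0,1]
    - [-5.42,0,-0.53,0,1]
    - [-5.42,0,-0.53,0,1]
    - [-5.42,0,-0.53,0,1]
    - [0,0,0,0,1]
    - [0,0,0,0,1]

```text
clock: 12.85
tcp_pos: [0.4918, 0.2534, 0.1665]
orientation: [-1.234, 1.173, -1.173]
contact_force: [0.7, -0.4, -0.0]
grip_width: 0.0859
```

```bash
python3 - <<'E'
from h import *
st(); togo([.494,.2538,.030]);f=shot("wrist","i1.png",1)
E
```

```text
t 12.85 tcp [0.4918 0.2534 0.1665] x [ 0.05  -0.999  0.001] y [-0.001 -0.001 -1.   ] z [ 0.999  0.05  -0.001] F [ 0.7 -0.4 -0. ] w 0.0859
xjaw heading deg -87.15
cm in tool axes [-0.04 13.65  0.24]
```

View pics/i1.png

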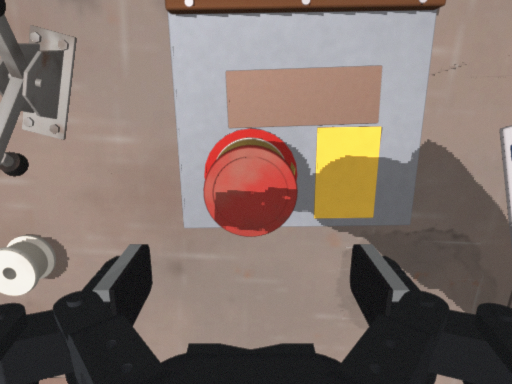

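Call:
send_rows:
  plan:
    - [0,4,0.2,0,1]
    - [0,4,0,0,1]
    - [0,3.5,0,0,1]
    - [0,1.6,0,0,1]
    - [0,0.5,0,0,1]
    - [0,0,0,0,1]
    - [0,0,0,0,0.6]
    - [0,0,0,0,0.6]
    - [0,0,0,0,0.6]
  force: 40

```text
clock: 14.02
tcp_pos: [0.4951, 0.2547, 0.0328]
orientation: [-1.23, 1.172, -1.173]
contact_force: [-0.7, -1.3, 6.1]
grip_width: 0.066
```

```bash
python3 - <<'E'
from h import *
import cv2
st()
K=np.array([[336,0,250.5],[0,336,189.6],[0,0,1.]])
# pose of camera for i1: derive offset from d2 pickle
import pickle
b=pickle.load(open("d2.pkl","rb"));T=b["cam_to_world"]
p0=np.array([.4665,.2012,.3011]);C=T.copy();C[:3,3]+=np.array([.4918,.2534,.1665])-p0
f=dict(camera_matrix=b["camera_matrix"],cam_to_world=C)
m=np.array([p2w(f,u,v,.008) for u,v in [(318,128),(381,126),(374,218),(315,217)]]);print(m.round(4),m.mean(0).round(4))
print("tube",[p2w(f,u,v,.046).round(4).tolist() for u,v in [(226,71),(381,66),(380,123),(229,128)]])
print("tinmark",p2w(f,250,128,.008),p2w(f,205,170,.008),p2w(f,296,170,.008))
togo([.4719,-.2957,.14])
E
```

```text
t 14.03 tcp [0.4951 0.2547 0.0328] x [ 0.049 -0.999 -0.001] y [ 0.002  0.001 -1.   ] z [0.999 0.049 0.002] F [-0.7 -1.3  6.1] w 0.066
xjaw heading deg -87.18
[[0.5363 0.1994 0.008 ]
 [0.5406 0.1466 0.008 ]
 [0.4583 0.1401 0.008 ]
 [0.4566 0.1937 0.008 ]] [0.498  0.1699 0.008 ]
tube [[0.5757, 0.2754, 0.046], [0.5843, 0.1677, 0.046], [0.5455, 0.1623, 0.046], [0.5365, 0.272, 0.046]]
tinmark [0.53349377 0.25661722 0.008     ] [0.49535444 0.29408225 0.008     ] [0.49929716 0.21474622 0.008     ]
cm in tool axes [ 54.85 -10.77  -5.  ]
```

Call:
send_rows:
  plan:
    - [0,-3,0,0,0.6]
    - [0,-4,0,0,0.6]
    - [0,-4,0,0,0.6]
    - [5.5,0,-0.5,0,0.6]
    - [5.5,0,-0.5,0,0.6]
    - [5.5,0,-0.5,0,0.6]
    - [5.5,0,-0.5,0,0.6]
    - [5.5,0,-0.5,0,0.6]
    - [5.5,0,-0.5,0,0.6]
    - [5.5,0,-0.5,0,0.6]
    - [5.5,0,-0.5,0,0.6]
    - [5.5,0,-0.5,0,0.6]

```text
clock: 15.52
tcp_pos: [0.4734, -0.2439, 0.1419]
orientation: [-1.232, 1.172, -1.173]
contact_force: [0.7, 0.3, -3.6]
grip_width: 0.0654
```

Call:
send_rows:
  plan:
    - [5.3,0,-0.5,0,0.6]
    - [0,0,0,0,0.6]
    - [0,4,0,0,0.6]
    - [0,3,0,0,0.6]
    - [0,1,0,0,0.6]
    - [0,0,0,0,0.6]
    - [0,0,0,0,0.6]

```text
clock: 16.4
tcp_pos: [0.4724, -0.2957, 0.0626]
orientation: [-1.232, 1.171, -1.174]
contact_force: [0.4, -0.2, -3.2]
grip_width: 0.0654
```

```bash
python3 - <<'E'
from h import *
st(); togo([.4719,-.2957,.0305]);shot("wrist","j1.png",1)
E
```

```text
t 16.4 tcp [ 0.4724 -0.2957  0.0626] x [ 0.05  -0.999  0.001] y [ 0.002 -0.001 -1.   ] z [0.999 0.05  0.002] F [ 0.4 -0.2 -3.2] w 0.0654
xjaw heading deg -87.15
cm in tool axes [-0.    3.21 -0.05]
```

View pics/j1.png

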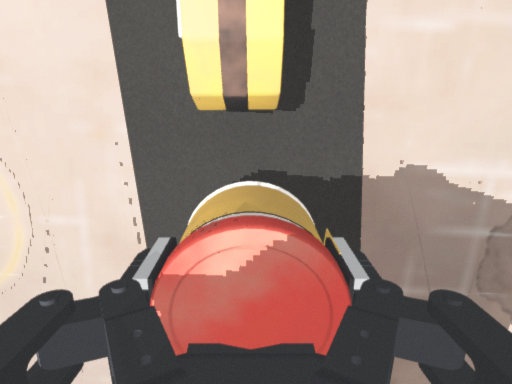

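The tin hangs upright between the jaws, with the tape clear behind it (bottom edge at row 108).

Call:
send_rows:
  plan:
    - [0,1.7,0,0,0.6]
    - [0,1,0,0,0.6]
    - [0,0.4,0,0,0.6]
    - [0,0.1,0,0,0.6]
    - [0,0,0,0,0.6]
    - [0,0,0,0,0.6]

```text
clock: 17.2
tcp_pos: [0.4703, -0.2951, 0.0298]
orientation: [-1.233, 1.175, -1.171]
contact_force: [-5.9, 2.1, 9.0]
grip_width: 0.0656
```

Call:
send_rows:
  plan:
    - [0,-0.1,0,0,0.6]
    - [0,0,0,0,1]
    - [0,0,0,0,1]
    - [0,0,0,0,1]
    - [0,-2,0,0,1]
    - [0,-4,0,0,1]
    - [0,-5,0,0,1]
    - [0,-5,0,0,1]
    - [0,0,0,0,1]

```text
clock: 18.32
tcp_pos: [0.4739, -0.2967, 0.1946]
orientation: [-1.23, 1.166, -1.18]
contact_force: [-0.4, 0.5, -0.5]
grip_width: 0.0851
```

```bash
python3 - <<'E'
from h import *
st(); togo([.5602,.2183,.15]);f=shot("wrist","k1.png",1);shot("scene","k1s.png",4,(250,130,400,260))
import pickle;pickle.dump(f,open("k1.pkl","wb"))
E
```

```text
t 18.32 tcp [ 0.4739 -0.2967  0.1946] x [ 0.049 -0.999  0.005] y [ 0.007 -0.004 -1.   ] z [0.999 0.049 0.007] F [-0.4  0.5 -0.5] w 0.0851
xjaw heading deg -87.18
cm in tool axes [-51.03   4.31  11.12]
```

View pics/k1.png

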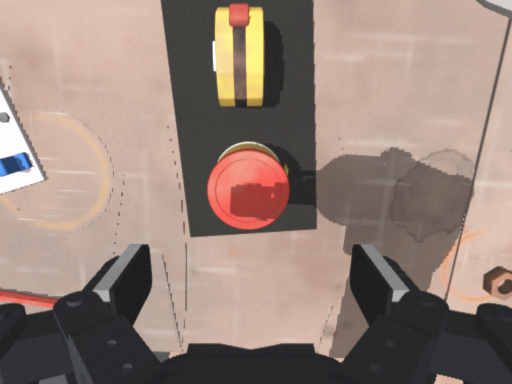

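View pics/k1s.png

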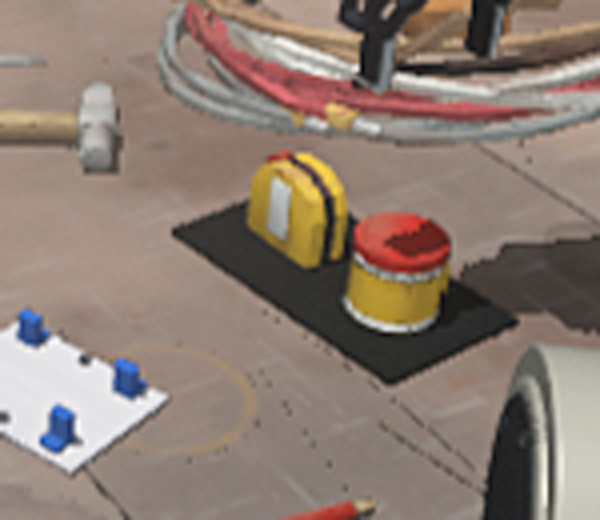

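Both stand upright on the mat (tape at (240,55), tin at (249,190)). Next is the tube.

Call:
send_rows:
  plan:
    - [-5.67,0.2,1.2,0,1]
    - [-5.67,0.2,1.2,0,1]
    - [-5.67,0.2,1.2,0,1]
    - [-5.67,0.2,1.2,0,1]
    - [-5.67,0.2,1.2,0,1]
    - [-5.67,0.2,1.2,0,1]
    - [-5.67,0.2,1.2,0,1]
    - [-5.67,0.2,1.2,0,1]
    - [-5.67,0.2,1.2,0,1]
    - [0,0,0,0,1]
    - [0,0,0,0,1]

```text
clock: 19.8
tcp_pos: [0.5531, 0.2187, 0.1705]
orientation: [-1.236, 1.174, -1.172]
contact_force: [0.5, -0.7, -0.7]
grip_width: 0.0853
```

```bash
python3 - <<'E'
from h import *
st(); togo([.5602,.2183,.15]);print(r.get_obs()["joints"].round(2))
f=shot("wrist","l1.png",1.5)
for t in ["tube_center"]: print(t,[(np.round(d["rect"]).tolist(),round(d["p"],2)) for d in r.recognise("wrist",t)][:2])
import pickle;pickle.dump(f,open("l1.pkl","wb"))
E
```

```text
t 19.8 tcp [0.5531 0.2187 0.1705] x [ 0.05  -0.999  0.002] y [-0.003 -0.002 -1.   ] z [ 0.999  0.05  -0.003] F [ 0.5 -0.7 -0.7] w 0.0853
xjaw heading deg -87.14
cm in tool axes [0.07 2.04 0.71]
[-0.15  0.46 -0.44  1.8   0.24  0.93 -2.21]
tube_center [([177.0, 143.0, 322.0, 207.0], 0.81)]
```

View pics/l1.png

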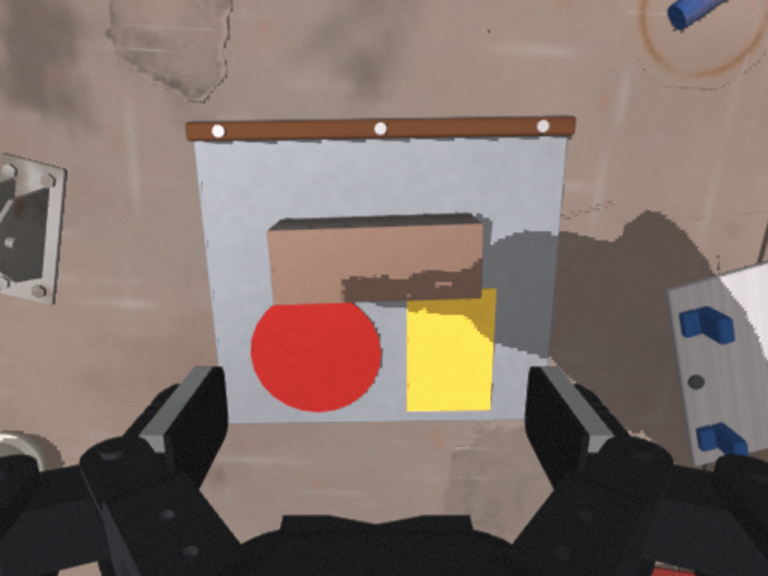

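Call:
send_rows:
  plan:
    - [0,0,0.7,0,1]
    - [0,0,0,-10.25,1]
    - [0,0,0,-10.25,1]
    - [0,0,0,-10.25,1]
    - [0,0,0,-10.25,1]
    - [0,0,0,-10.25,1]
    - [0,0,0,-10.25,1]
    - [0,0,0,-10.25,1]
    - [0,0,0,-10.25,1]
    - [0,0,0,-10.25,1]
    - [0,0,0,0,1]
    - [0,0,0,0,1]

```text
clock: 21.4
tcp_pos: [0.5614, 0.2192, 0.1723]
orientation: [-1.57, -0.066, 0.066]
contact_force: [1.5, -0.4, 0.4]
grip_width: 0.0857
```

```bash
python3 - <<'E'
from h import *
import pickle
g=pickle.load(open("l1.pkl","rb"))
t=np.array([p2w(g,x/1.5,y/1.5,.046) for x,y in [(268,231),(482,223),(482,298),(273,304)]]);print(t.round(4),t.mean(0).round(4))
m=np.array([p2w(g,x/1.5,y/1.5,.008) for x,y in [(496,289),(491,411),(406,410)]]);print(m.round(4),"tape mark",((m[0]+m[2])/2).round(4))
hsv=cv2.cvtColor(g["image"],cv2.COLOR_RGB2HSV);mk=((hsv[...,0]<6)|(hsv[...,0]>174))&(hsv[...,1]>180);mk[:195]=0;mk[280:]=0
c=max(cv2.findContours(mk.astype(np.uint8),0,1)[0],key=cv2.contourArea)[:,0]
c=c[c[:,1]>206]
W=np.array([p2w(g,u,v,.008)[:2] for u,v in c]);A=np.c_[2*W,np.ones(len(W))];s=np.linalg.lstsq(A,(W**2).sum(1),rcond=None)[0]
print("tin mark",s[:2].round(4),"r",np.sqrt(s[2]+s[:2]@s[:2]).round(4),len(c))
st(); togo([.5602,.2183,.15]);print(r.get_obs()["joints"].round(2))
f=shot("wrist","l2.png",1.5)
E
```

```text
[[0.5756 0.2749 0.046 ]
 [0.585  0.1672 0.046 ]
 [0.5456 0.1629 0.046 ]
 [0.5368 0.2726 0.046 ]] [0.5607 0.2194 0.046 ]
[[0.54   0.1461 0.008 ]
 [0.4578 0.1398 0.008 ]
 [0.4558 0.1948 0.008 ]] tape mark [0.4979 0.1704 0.008 ]
tin mark [0.4927 0.2539] r 0.0394 171
t 21.4 tcp [0.5614 0.2192 0.1723] x [0.996 0.084 0.   ] y [ 0. -0. -1.] z [-0.084  0.996 -0.   ] F [ 1.5 -0.4  0.4] w 0.0857
xjaw heading deg 4.82
cm in tool axes [-0.13  2.23 -0.08]
[ 0.11  0.56 -0.79  1.76  0.46  1.02 -0.78]
```

View pics/l2.png

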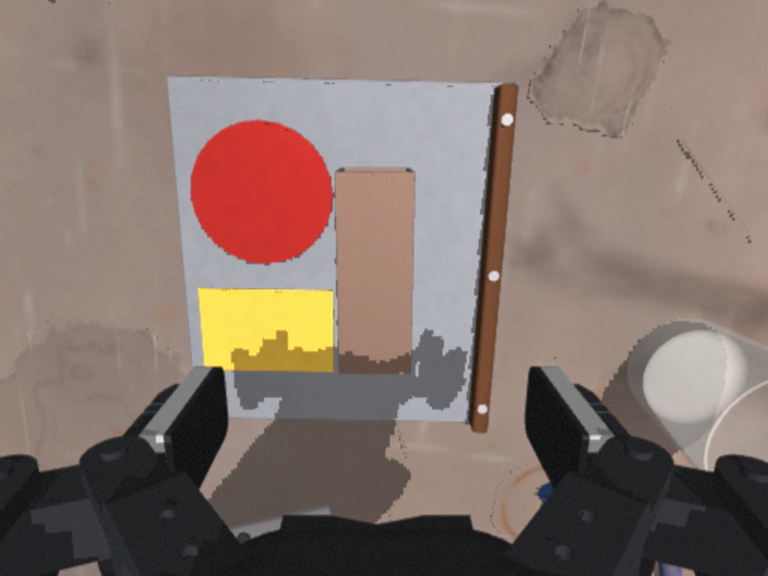

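Call:
send_rows:
  plan:
    - [0,4,0,0,0.7]
    - [0,4,0,0,0.7]
    - [0,3.5,0,0,0.7]
    - [0,2,0,0,0.7]
    - [0,0.9,0,0,0.7]
    - [0,0,0,0,0.7]
    - [0,0,0,0,0.7]

```text
clock: 22.32
tcp_pos: [0.5618, 0.2204, 0.0295]
orientation: [-1.569, -0.071, 0.068]
contact_force: [-0.3, -0.7, 0.1]
grip_width: 0.0599
```

```bash
python3 - <<'E'
from h import *
print(r.tip_extent);st(); togo([.5607,.2194,.028]);f=shot("wrist","m1.png",1)
E
```

```text
0.014
t 22.32 tcp [0.5618 0.2204 0.0295] x [0.996 0.088 0.002] y [ 0.002  0.001 -1.   ] z [-0.088  0.996  0.001] F [-0.3 -0.7  0.1] w 0.0599
xjaw heading deg 5.07
cm in tool axes [-0.12  0.15 -0.09]
```

View pics/m1.png

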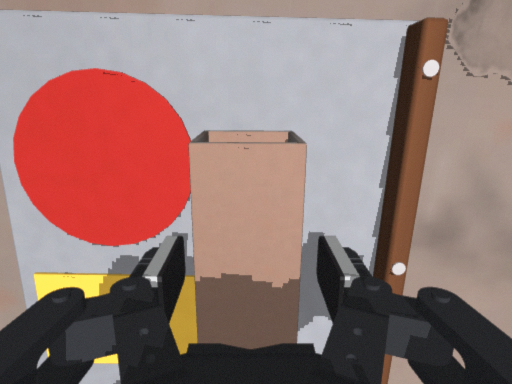

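The jaws straddle the tube (columns 191–305 between the pads) and are clear of the strip.

Call:
send_rows:
  plan:
    - [-0.1,0.1,-0.1,0,0.7]
    - [0,0,0,0,0.3]
    - [0,0,0,0,0.3]
    - [0,0,0,0,0.3]
    - [0,0,0,0,0.3]
    - [0,-2,0,0,0.3]
    - [0,-4,0,0,0.3]
    - [0,-4,0,0,0.3]
    - [0,0,0,0,0.3]
    - [0,0,0,0,0.3]
  force: 60

```text
clock: 23.62
tcp_pos: [0.5596, 0.2182, 0.1269]
orientation: [-1.571, -0.069, 0.07]
contact_force: [-1.0, -0.3, -3.7]
grip_width: 0.0397
```

```bash
python3 - <<'E'
from h import *
st(); f=shot("wrist","n1.png",1); togo([.4986,-.0276,.13])
E
```

```text
t 23.62 tcp [0.5596 0.2182 0.1269] x [ 0.996  0.088 -0.001] y [-0.001 -0.001 -1.   ] z [-0.088  0.996 -0.001] F [-1.  -0.3 -3.7] w 0.0397
xjaw heading deg 5.07
cm in tool axes [ -8.22  -0.33 -23.93]
```

View pics/n1.png

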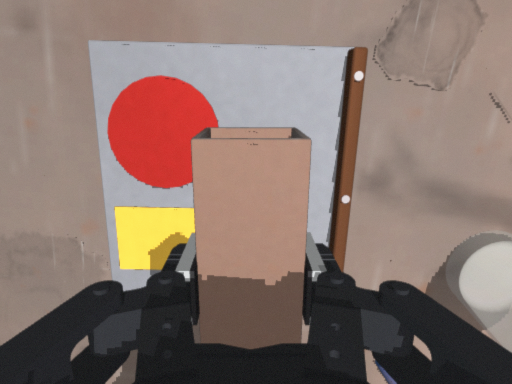

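Call:
send_rows:
  plan:
    - [-1.65,0,-4.8,0,0.3]
    - [-1.65,0,-4.8,0,0.3]
    - [-1.65,0,-4.8,0,0.3]
    - [-1.65,0,-4.8,0,0.3]
    - [-1.65,0,-4.8,0,0.3]
    - [0,0,0,10.7,0.3]
    - [0,0,0,10.7,0.3]
    - [0,0,0,10.7,0.3]
    - [0,0,0,10.7,0.3]
    - [0,0,0,10.7,0.3]
    - [0,0,0,10.7,0.3]
    - [0,0,0,10.7,0.3]

```text
clock: 25.18
tcp_pos: [0.498, -0.0275, 0.126]
orientation: [-1.355, 0.953, -0.949]
contact_force: [-0.0, -0.6, -3.2]
grip_width: 0.0392
```

Call:
send_rows:
  plan:
    - [0,0,0,0,0.3]
    - [0,0,0,0,0.3]

```text
clock: 25.42
tcp_pos: [0.4987, -0.0274, 0.1267]
orientation: [-1.358, 0.944, -0.942]
contact_force: [-0.6, -0.4, -3.4]
grip_width: 0.0392
```

```bash
python3 - <<'E'
from h import *
st(); f=shot("wrist","o1.png",1.5); togo([.4986,-.0276,.03]);print(r.get_obs()["joints"].round(2))
import pickle;pickle.dump(f,open("o1.pkl","wb"))
E
```

```text
t 25.43 tcp [ 0.4987 -0.0274  0.1267] x [ 0.349 -0.937 -0.001] y [-0.001  0.    -1.   ] z [ 0.937  0.349 -0.001] F [-0.6 -0.4 -3.4] w 0.0392
xjaw heading deg -69.59
cm in tool axes [ 0.01  9.68 -0.01]
[ 0.34  0.39 -0.5   2.05  0.27  0.76 -1.53]
```

View pics/o1.png

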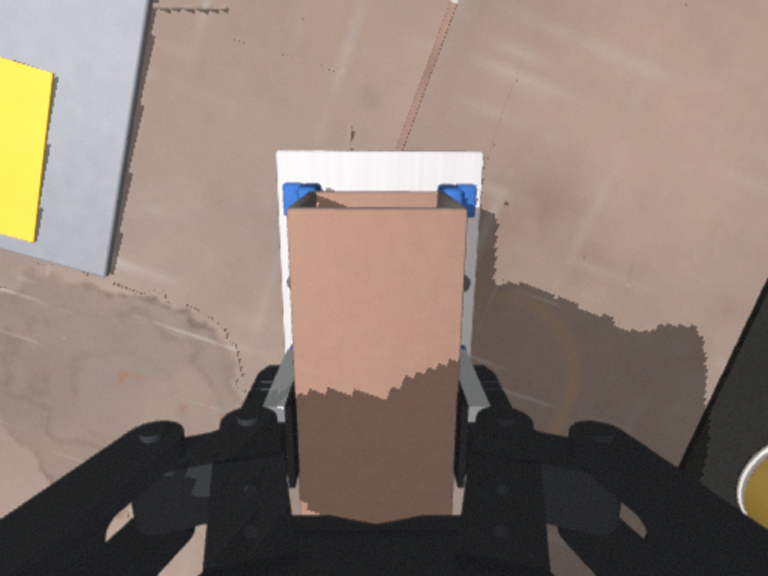

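```bash
python3 - <<'E'
from h import *
import pickle
f=pickle.load(open("o1.pkl","rb"));p,M,o=tool()
for u,v,z in [(276,152,.006),(482,152,.006),(290,208,.1467),(465,208,.1467)]:
    q=p2w(f,u/1.5,v/1.5,z); print((M.T@(q-p)*1000).round(1))
E
```

```text
[-48.5 120.8  64.4]
[ 49.9 120.7  64.5]
[-18.9 -19.9  55.9]
[ 18.5 -20.   55.9]
```

The jig plate's far edge is at +64.4 mm and the tube's end at +56 mm, centred to within about 1 mm.

Call:
send_rows:
  plan:
    - [0,3,0,0,0.3]
    - [0,3,0,0,0.3]
    - [0,2,0,0,0.3]
    - [0,0.8,0,0,0.3]
    - [0,0.5,0,0,0.3]
    - [0,0.4,0,0,0.3]
    - [0,0,0,0,0.3]
    - [0,0,0,0,0.3]

```text
clock: 26.48
tcp_pos: [0.4995, -0.0276, 0.0308]
orientation: [-1.355, 0.945, -0.946]
contact_force: [0.2, 0.0, -4.1]
grip_width: 0.0389
```

```bash
python3 - <<'E'
from h import *
st(); togo([.4986,-.0276,.028])
E
```

```text
t 26.48 tcp [ 0.4995 -0.0276  0.0308] x [ 0.345 -0.939  0.   ] y [ 0.001 -0.    -1.   ] z [0.939 0.345 0.001] F [ 0.2  0.  -4.1] w 0.0389
xjaw heading deg -69.82
cm in tool axes [-0.03  0.28 -0.09]
```

Call:
send_rows:
  plan:
    - [0,0.2,0,0,0.3]
    - [0,0.1,0,0,0.3]
    - [0,0,0,0,0.3]
    - [0,0,0,0,0.3]

```text
clock: 26.98
tcp_pos: [0.4993, -0.0276, 0.0277]
orientation: [-1.356, 0.946, -0.946]
contact_force: [-2.7, -0.5, 5.9]
grip_width: 0.0389
```

```bash
python3 - <<'E'
from h import *
st()
E
```

```text
t 26.98 tcp [ 0.4993 -0.0276  0.0277] x [ 0.345 -0.939  0.   ] y [ 0. -0. -1.] z [0.939 0.345 0.   ] F [-2.7 -0.5  5.9] w 0.0389
xjaw heading deg -69.82
```

Contact with the plate. Releasing and lifting.

Call:
send_rows:
  plan:
    - [0,0,0,0,0.7]
    - [0,0,0,0,0.7]
    - [0,0,0,0,0.7]
    - [0,-2,0,0,0.7]
    - [0,-4,0,0,0.7]
    - [0,-5,0,0,0.7]
    - [0,-5,0,0,1]
    - [0,0,0,0,1]
    - [0,0,0,0,1]

```text
clock: 28.1
tcp_pos: [0.4988, -0.0278, 0.1869]
orientation: [-1.356, 0.946, -0.946]
contact_force: [-1.0, 0.3, -0.6]
grip_width: 0.0856
```

```bash
python3 - <<'E'
from h import *
st(); f=shot("wrist","q1.png",1.5);shot("scene","q1s.png",4,(200,170,400,270))
import pickle;pickle.dump(f,open("q1.pkl","wb"))
togo([.4719,-.2957,.19])
print(w2p(f,[.4986,-.0276,.006])*1.5)
E
```

```text
t 28.1 tcp [ 0.4988 -0.0278  0.1869] x [ 0.345 -0.939  0.   ] y [-0. -0. -1.] z [ 0.939  0.345 -0.   ] F [-1.   0.3 -0.6] w 0.0856
xjaw heading deg -69.83
cm in tool axes [ 24.25  -0.4  -11.72]
[376.57761912 256.3624099 ]
```

View pics/q1.png

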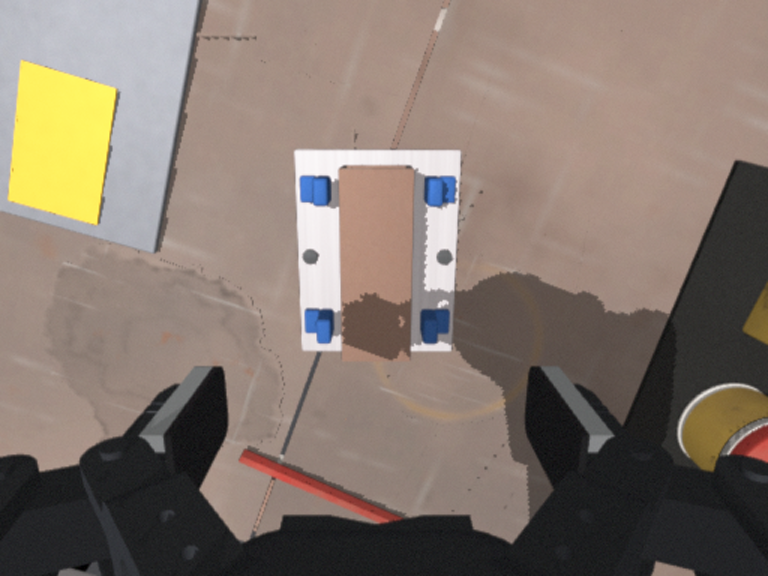

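View pics/q1s.png

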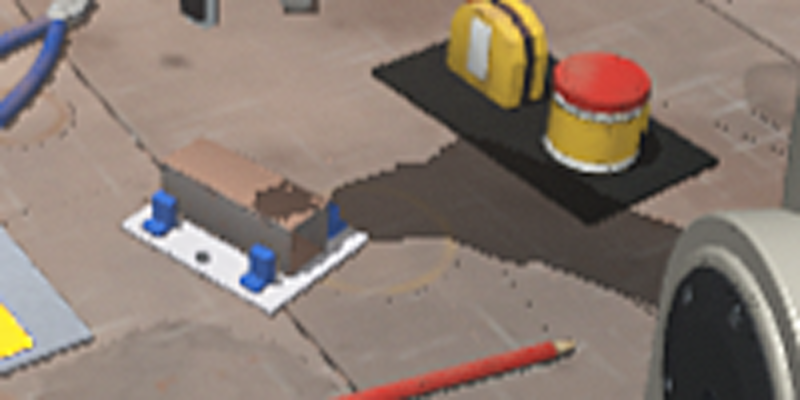

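```bash
python3 - <<'E'
from h import *
import pickle
f=pickle.load(open("q1.pkl","rb"))
t=np.mean([p2w(f,u/1.5,v/1.5,.046) for u,v in [(340,168),(412,168),(341,360),(411,360)]],0)
j=np.mean([p2w(f,u/1.5,v/1.5,.006) for u,v in [(295,151),(460,151),(302,350),(452,350)]],0)
print("tube",t.round(4),"jig",j.round(4))
k=pickle.load(open("k1.pkl","rb"))
print("tin",p2w(k,248.7,189,.065).round(4)); print("tape",p2w(k,239,60,.073).round(4))
togo([.4715,-.2955,.19])
E
```

```text
tube [ 0.5002 -0.0267  0.046 ] jig [ 0.4989 -0.0279  0.006 ]
tin [ 0.4713 -0.2952  0.065 ]
tape [ 0.5665 -0.2839  0.073 ]
cm in tool axes [ 24.21  -0.4  -11.75]
```

Call:
send_rows:
  plan:
    - [6.05,0,-2.93,0,1]
    - [6.05,0,-2.93,0,1]
    - [6.05,0,-2.93,0,1]
    - [6.05,0,-2.93,0,1]
    - [0,0,0,8.65,1]
    - [0,0,0,8.65,1]
    - [0,0,0,0,1]
    - [0,0,0,0,1]

```text
clock: 29.2
tcp_pos: [0.4743, -0.2759, 0.1865]
orientation: [-1.235, 1.171, -1.168]
contact_force: [-0.2, -0.2, -1.4]
grip_width: 0.0855
```

```bash
python3 - <<'E'
from h import *
st(); f=shot("wrist","s1.png",1)
import pickle;pickle.dump(f,open("s1.pkl","wb"))
hsv=cv2.cvtColor(f["image"],cv2.COLOR_RGB2HSV);mk=((hsv[...,0]<8)|(hsv[...,0]>172))&(hsv[...,1]>130);mk[:130]=0;mk[260:]=0;mk[:,:160]=0;mk[:,350:]=0
c=max(cv2.findContours(mk.astype(np.uint8),0,1)[0],key=cv2.contourArea)
e=cv2.fitEllipse(cv2.convexHull(c));print(e,p2w(f,*e[0],.065).round(4))
togo(np.r_[p2w(f,*e[0],.065)[:2],.030])
E
```

```text
t 29.2 tcp [ 0.4743 -0.2759  0.1865] x [ 0.054 -0.999 -0.001] y [-0.001  0.001 -1.   ] z [ 0.999  0.054 -0.001] F [-0.2 -0.2 -1.4] w 0.0855
xjaw heading deg -86.92
((275.5272521972656, 191.66778564453125), (82.95709991455078, 85.29669189453125), 73.40271759033203) [ 0.4719 -0.2946  0.065 ]
cm in tool axes [ 1.86 15.67 -0.33]
```

View pics/s1.png

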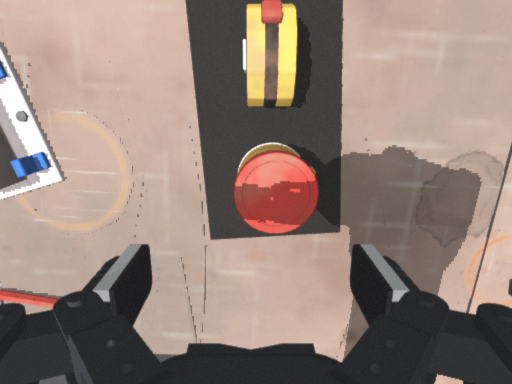

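Call:
send_rows:
  plan:
    - [1.9,0,-0.3,0,1]
    - [0,4,0,0,1]
    - [0,4,0,0,1]
    - [0,4,0,0,1]
    - [0,2.4,0,0,1]
    - [0,1,0,0,1]
    - [0,0,0,0,1]
    - [0,0,0,0,1]
    - [0,0,0,0,0.6]
    - [0,0,0,0,0.6]
    - [0,0,0,0,0.6]
  force: 40

```text
clock: 30.62
tcp_pos: [0.4731, -0.2958, 0.0346]
orientation: [-1.232, 1.17, -1.174]
contact_force: [-1.0, 1.4, 4.8]
grip_width: 0.0659
```

```bash
python3 - <<'E'
from h import *
st(); togo([.4927,.2539,.14])
E
```

```text
t 30.62 tcp [ 0.4731 -0.2958  0.0346] x [ 0.05  -0.999  0.001] y [ 0.001 -0.001 -1.   ] z [0.999 0.05  0.001] F [-1.   1.4  4.8] w 0.0659
xjaw heading deg -87.11
cm in tool axes [-54.79 -10.6    4.74]
```

Call:
send_rows:
  plan:
    - [0,-3,0,0,0.6]
    - [0,-4,0,0,0.6]
    - [0,-4,0,0,0.6]
    - [-5.5,0,0.48,0,0.6]
    - [-5.5,0,0.48,0,0.6]
    - [-5.5,0,0.48,0,0.6]
    - [-5.5,0,0.48,0,0.6]
    - [-5.5,0,0.48,0,0.6]
    - [-5.5,0,0.48,0,0.6]
    - [-5.5,0,0.48,0,0.6]
    - [-5.5,0,0.48,0,0.6]
    - [-5.5,0,0.48,0,0.6]

```text
clock: 32.12
tcp_pos: [0.4905, 0.2025, 0.1435]
orientation: [-1.233, 1.172, -1.173]
contact_force: [1.0, -0.5, -3.3]
grip_width: 0.0658
```

Call:
send_rows:
  plan:
    - [-5.3,0,0.48,0,0.6]
    - [0,0,0,0,0.6]
    - [0,0,0,0,0.6]
    - [0,4,0,0,0.6]
    - [0,2,0,0,0.6]
    - [0,0,0,0,0.6]
    - [0,0,0,0,0.6]

```text
clock: 33.0
tcp_pos: [0.4936, 0.2543, 0.0842]
orientation: [-1.231, 1.172, -1.173]
contact_force: [-0.0, 0.4, -2.6]
grip_width: 0.0659
```

```bash
python3 - <<'E'
from h import *
st(); togo([.4937,.2539,.0385]);shot("wrist","t1.png",1)
E
```

```text
t 33.0 tcp [0.4936 0.2543 0.0842] x [ 0.05  -0.999 -0.001] y [ 0.001  0.001 -1.   ] z [0.999 0.05  0.001] F [-0.   0.4 -2.6] w 0.0659
xjaw heading deg -87.15
cm in tool axes [0.04 4.57 0.01]
```

View pics/t1.png

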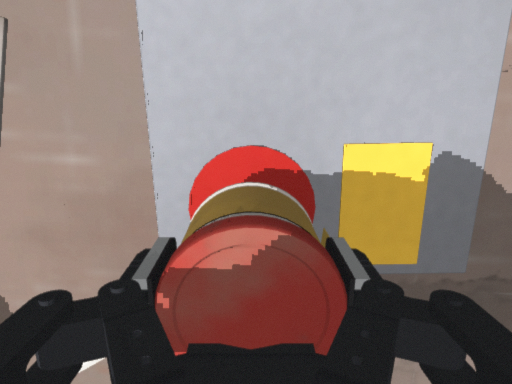

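The tin hangs over the red mark, aligned with it (centre column ~252). Lowering.

Call:
send_rows:
  plan:
    - [0,2.5,0,0,0.6]
    - [0,1.2,0,0,0.6]
    - [0,0.6,0,0,0.6]
    - [0,0.3,0,0,0.6]
    - [0,0,0,0,0.6]
    - [0,0,0,0,0.6]

```text
clock: 33.8
tcp_pos: [0.4932, 0.2545, 0.0377]
orientation: [-1.232, 1.172, -1.172]
contact_force: [0.5, -0.1, -1.7]
grip_width: 0.0657
```

Call:
send_rows:
  plan:
    - [0,0.1,0,0,0.6]
    - [0,0,0,0,0.6]
    - [0,0,0,0,1]
    - [0,0,0,0,1]
    - [0,0,0,0,1]
    - [0,-2,0,0,1]
    - [0,-4,0,0,1]
    - [0,-5,0,0,1]
    - [0,-4,0,0,1]
    - [0,0,0,0,1]
    - [0,0,0,0,1]

```text
clock: 35.17
tcp_pos: [0.4927, 0.254, 0.1867]
orientation: [-1.232, 1.172, -1.172]
contact_force: [0.9, 0.1, -1.5]
grip_width: 0.0855
```

```bash
python3 - <<'E'
from h import *
st(); togo([.5717,-.284,.19]);f=shot("wrist","u1.png",1.5)
hsv=cv2.cvtColor(f["image"],cv2.COLOR_RGB2HSV)
import pickle;pickle.dump(f,open("u1.pkl","wb"))
E
```

```text
t 35.17 tcp [0.4927 0.254  0.1867] x [ 0.05  -0.999  0.   ] y [ 0. -0. -1.] z [0.999 0.05  0.   ] F [ 0.9  0.1 -1.5] w 0.0855
xjaw heading deg -87.12
cm in tool axes [54.13 -0.31  5.19]
```

View pics/u1.png

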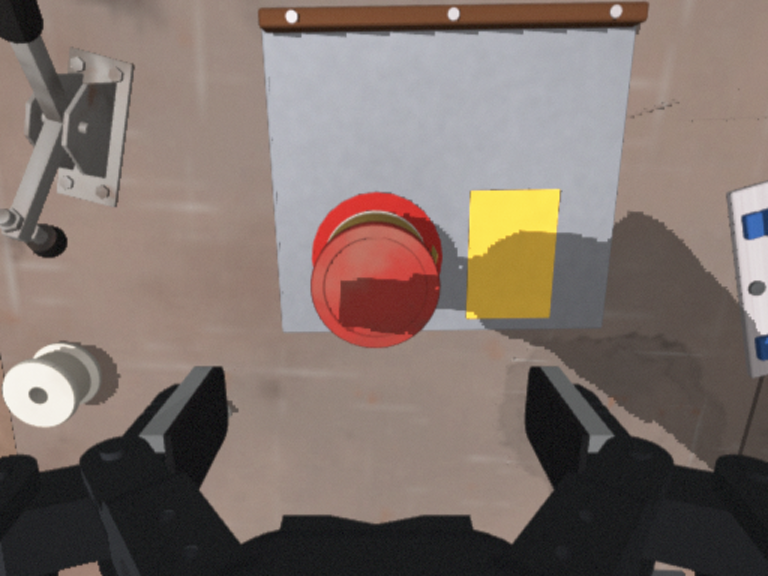

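The tin stands on the red mark. On to the tape.

Call:
send_rows:
  plan:
    - [5.41,0,0.52,0,1]
    - [5.41,0,0.52,0,1]
    - [5.41,0,0.52,0,1]
    - [5.41,0,0.52,0,1]
    - [5.41,0,0.52,0,1]
    - [5.41,0,0.52,0,1]
    - [5.41,0,0.52,0,1]
    - [5.41,0,0.52,0,1]
    - [5.41,0,0.52,0,1]
    - [5.41,0,0.52,0,0.7]
    - [0,0,0,0,0.7]
    - [0,0,0,0,0.7]

```text
clock: 36.72
tcp_pos: [0.5714, -0.2824, 0.1849]
orientation: [-1.233, 1.174, -1.169]
contact_force: [1.0, 0.7, -0.9]
grip_width: 0.0597
```

```bash
python3 - <<'E'
from h import *
import pickle
g=pickle.load(open("u1.pkl","rb"))
print("tin",p2w(g,375.5/1.5,285/1.5,.068).round(4),"mark L/R edge",p2w(g,312.5/1.5,250/1.5,.008).round(4),p2w(g,442/1.5,250/1.5,.008).round(4),"top",p2w(g,378/1.5,192/1.5,.008).round(4))
m=np.mean([p2w(g,x/1.5,y/1.5,.008) for x,y in [(471,190),(561,189),(550,318),(467,318)]],0);print("tape mark",m.round(4))
st(); f=shot("wrist","v1.png",1.5)
# tape ends/flanks
togo([.5717,-.284,.0385])
pickle.dump(f,open("v1.pkl","wb"))
E
```

```text
tin [0.4916 0.2548 0.068 ] mark L/R edge [0.495  0.2943 0.008 ] [0.4991 0.2139 0.008 ] top [0.5326 0.2554 0.008 ]
tape mark [0.4974 0.17   0.008 ]
t 36.73 tcp [ 0.5714 -0.2824  0.1849] x [ 0.051 -0.999 -0.002] y [-0.002  0.002 -1.   ] z [ 0.999  0.051 -0.002] F [ 1.   0.7 -0.9] w 0.0597
xjaw heading deg -87.1
cm in tool axes [ 0.27 14.68  0.  ]
```

View pics/v1.png

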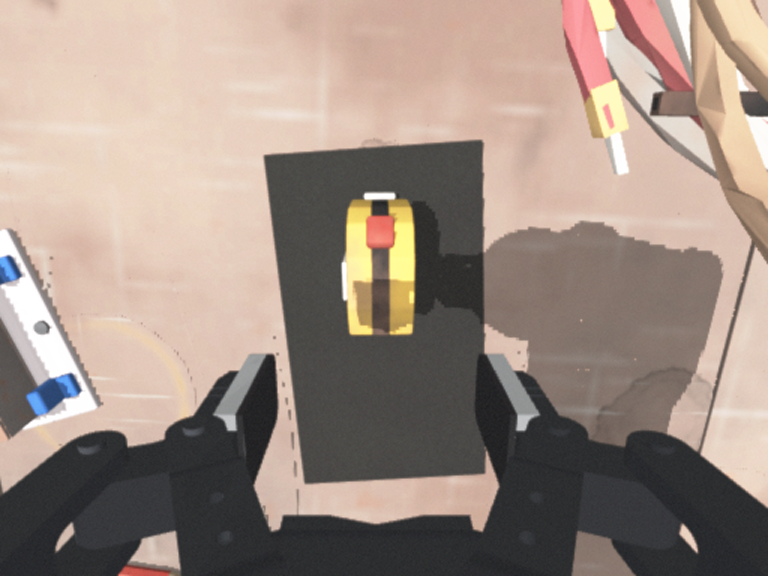

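The tin is within 2 mm of its mark. The tape is upright at (380,268), in line with the jaws.

Call:
send_rows:
  plan:
    - [0.2,4,0,0,0.7]
    - [0,4,0,0,0.7]
    - [0,3.5,0,0,0.7]
    - [0,2,0,0,0.7]
    - [0,1,0,0,0.7]
    - [0,0,0,0,0.7]
    - [0,0,0,0,0.7]
    - [0,0,0,0,0.2]
    - [0,0,0,0,0.2]
    - [0,0,0,0,0.2]
    - [0,0,0,0,0.2]
  force: 40

```text
clock: 38.15
tcp_pos: [0.5727, -0.2857, 0.0423]
orientation: [-1.232, 1.171, -1.173]
contact_force: [-0.8, 0.6, 6.0]
grip_width: 0.0335
```

```bash
python3 - <<'E'
from h import *
st(); togo([.4975,.17,.15])
E
```

```text
t 38.15 tcp [ 0.5727 -0.2857  0.0423] x [ 0.05  -0.999  0.001] y [ 0.001 -0.001 -1.   ] z [0.999 0.05  0.001] F [-0.8  0.6  6. ] w 0.0335
xjaw heading deg -87.13
cm in tool axes [-45.88 -10.81  -5.21]
```

Call:
send_rows:
  plan:
    - [0,-3,0,0,0.2]
    - [0,-4,0,0,0.2]
    - [0,-4,0,0,0.2]
    - [-5.73,0,-0.64,0,0.2]
    - [-5.73,0,-0.64,0,0.2]
    - [-5.73,0,-0.64,0,0.2]
    - [-5.73,0,-0.64,0,0.2]
    - [-5.73,0,-0.64,0,0.2]
    - [-5.73,0,-0.64,0,0.2]
    - [-5.73,0,-0.64,0,0.2]
    - [-5.73,0,-0.64,0,0.2]
    - [0,0,0,0,0.2]

```text
clock: 39.65
tcp_pos: [0.4962, 0.1758, 0.1516]
orientation: [-1.234, 1.167, -1.163]
contact_force: [1.1, -0.5, -1.8]
grip_width: 0.0337
```

Call:
send_rows:
  plan:
    - [0,0,0,0,0.2]
    - [0,3,0,0,0.2]
    - [0,2,0,0,0.2]
    - [0,0,0,0,0.2]
    - [0,0,0,0,0.2]

```text
clock: 40.28
tcp_pos: [0.4986, 0.1689, 0.1019]
orientation: [-1.231, 1.173, -1.174]
contact_force: [0.6, 0.2, -1.3]
grip_width: 0.034
```

```bash
python3 - <<'E'
from h import *
st(); togo([.498,.17,.0455]);shot("wrist","w1.png",1)
E
```

```text
t 40.27 tcp [0.4986 0.1689 0.1019] x [ 0.049 -0.999  0.   ] y [ 0.001 -0.    -1.   ] z [0.999 0.049 0.001] F [ 0.6  0.2 -1.3] w 0.034
xjaw heading deg -87.22
cm in tool axes [-0.11  5.64 -0.06]
```

View pics/w1.png

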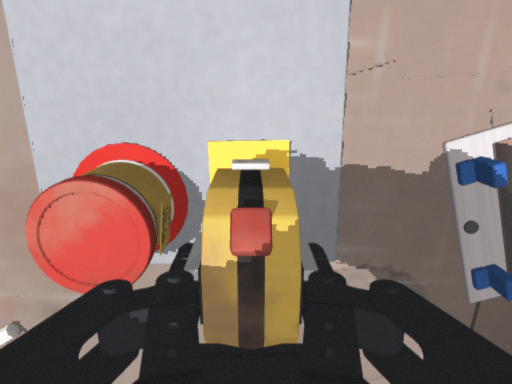

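The tape is over the yellow mark (columns 208–290, tape centre 251) and the left finger clears the tin.

Call:
send_rows:
  plan:
    - [-0.1,2.5,-0.1,0,0.2]
    - [0,1.8,0,0,0.2]
    - [0,0.8,0,0,0.2]
    - [0,0.4,0,0,0.2]
    - [0,0.2,0,0,0.2]
    - [0,0,0,0,0.2]
    - [0,0,0,0,0.2]

```text
clock: 41.2
tcp_pos: [0.4971, 0.1709, 0.0452]
orientation: [-1.232, 1.171, -1.173]
contact_force: [-2.8, -0.7, 6.8]
grip_width: 0.0339
```

Call:
send_rows:
  plan:
    - [0,0,0,0,0.62]
    - [0,0,0,0,0.62]
    - [0,0,0,0,0.62]
    - [0,-2,0,0,0.62]
    - [0,-4,0,0,0.62]
    - [0,-5,0,0,0.62]
    - [0,-5,0,0,0.62]
    - [0,0,0,0,0.62]
    - [0,0,0,0,0.62]

```text
clock: 42.32
tcp_pos: [0.4966, 0.1704, 0.2039]
orientation: [-1.233, 1.172, -1.172]
contact_force: [0.3, -0.1, 0.0]
grip_width: 0.0528
```

```bash
python3 - <<'E'
from h import *
import pickle
st();f=shot("wrist","x1.png",1.5);shot("scene","x1s.png",4,(120,150,320,290));pickle.dump(f,open("x1.pkl","wb"))
shot("top","x1t.png",4,(140,120,340,260))
E
```

```text
t 42.33 tcp [0.4966 0.1704 0.2039] x [ 0.05  -0.999  0.   ] y [-0. -0. -1.] z [ 0.999  0.05  -0.   ] F [ 0.3 -0.1  0. ] w 0.0528
xjaw heading deg -87.13
```

View pics/x1.png

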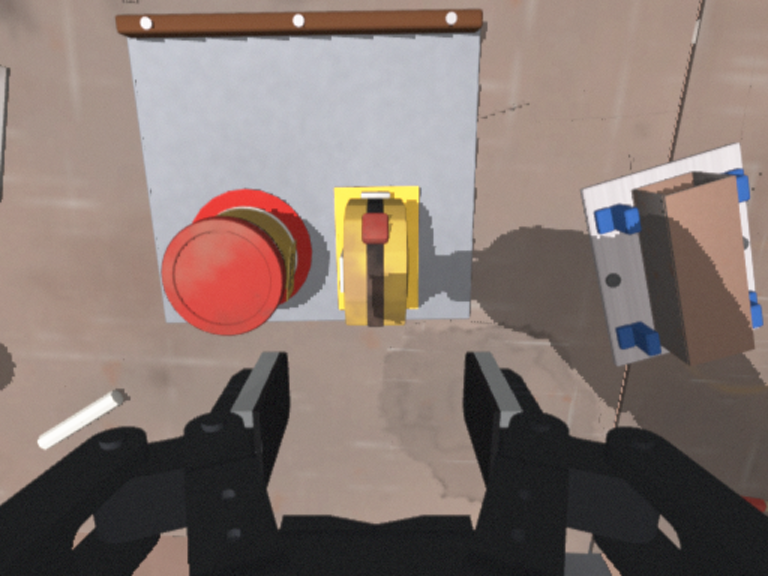

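View pics/x1s.png

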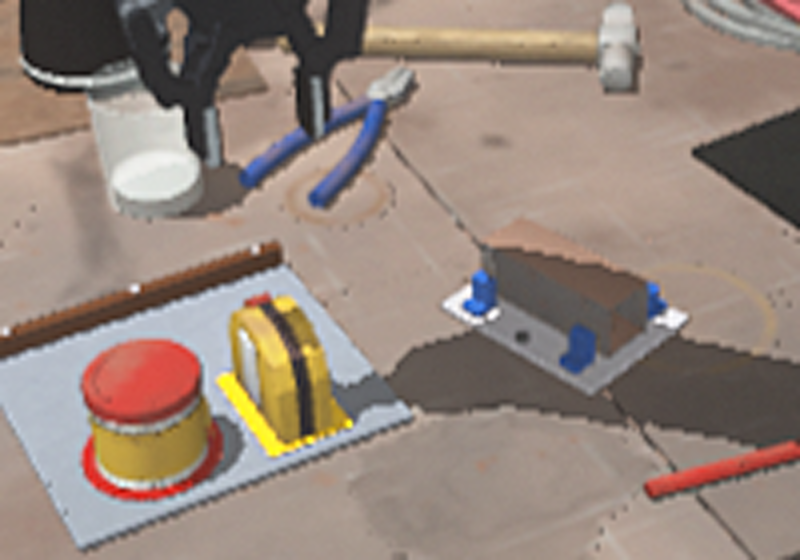

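View pics/x1t.png

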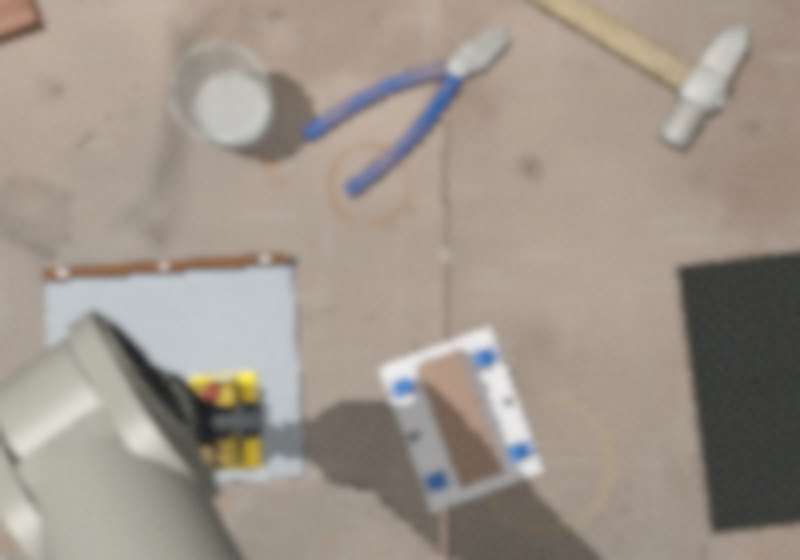

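```bash
python3 - <<'E'
from h import *
import pickle
g=pickle.load(open("x1.pkl","rb"));P=lambda x,y,z:p2w(g,x/1.5,y/1.5,z).round(4)
print("tape stripe",P(376,245,.075),P(375,290,.075),"far end",P(376,198,.07),"near end",P(375,326,.05))
print("mark",np.mean([P(334,187,.008),P(419,187,.008),P(417,309,.008),P(338,309,.008)],0).round(4))
print("tin",P(224,276,.068))
r.hand_in()
E
```

```text
tape stripe [0.514  0.1718 0.075 ] [0.4897 0.1711 0.075 ] far end [0.5377 0.173  0.07  ] near end [0.4599 0.1697 0.05  ]
mark [0.497  0.1704 0.008 ]
tin [0.4914 0.2533 0.068 ]
the job is handed in; nothing more can be done
```

The job is done and handed in at about 42 s on the robot's clock. I set the tape measure and then the tin upright on the side mat, leaving the tube where it lay. Then I laid the tube in the jig and let go, and stood the tin on the red mark and the tape measure on the yellow mark.

What the last camera measurements showed:

| Check | Result |
|---|---|
| Tube in the jig, between all four cheeks | about 2 mm from the middle, in line by eye |
| Tin upright on the red mark | about 1.5 mm off centre |
| Tape measure upright on the yellow mark | about 2 mm off centre, lengthwise within about 0.05 rad of the mark |
| Tumbler and pliers | no visible movement in the pictures; I did not measure them |
| Gripper | raised clear and open, contact force about zero |

No check failed. Before the first moves, some of the two-view heights disagreed with the text's 46 mm and 68 mm (tube top 28–46 mm, tin lid 60 mm). I used the text's heights and corrected from wrist pictures, and contact on putting things down came where expected. I never measured the contact limits or the 0.2 s step conditions; the highest force I saw was about 11 N.

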